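Move the primed finials from the painting stick to the pin rack, in order

ROBOT

A 7-joint arm with a two-finger parallel gripper is mounted at the origin on a cart in front of the work surface, level with it; the furniture and walls round the work are solid. World frame = base frame: x ahead of the robot, y to its left, z up, the work surface at z = 0. Lengths are in mm, angles in rad, forces in N, time in s.
With the tool pointing down it reaches from about 400 to 875 mm from the base axis. Payload 4.4 kg.
Tool frame: the origin (TCP) lies at the very end of the fingers, on their centre line; the grasp point (between the pads) lies 19 mm behind it; z points along the fingers, y is the line along which they close (so a half turn about z gives the same grasp; the last joint's range is limited). The gripper opens to 85 mm and grips with 20 to 120 N. Pads are 22 mm wide; open, the fingers measure 114 mm over their backs; the gripper's body (76 mm by 85 mm) begins 54 mm behind the grasp point. The pads swing forward as they close: fully open they stand 13 mm farther back than shut.
Start: joints at [-1.337, 0.628, 0.038, 1.517, -0.027, 0.996, -0.02], TCP at [191.939, 621.03, 193.213] pointing down, gripper open.
Joint ranges: [-3.06, 3.06], [-0.37, 2.12], [-1.25, 1.32], [0.18, 2.47], [-1.1, 4.24], [0.23, 1.98], [-2.94, 2.94]. Speed limits (rad/s): [2.57, 2.57, 3.14, 3.14, 3.14, 3.14, 3.14].

INTERFACE

Orientations are given as a 3x3 rotation matrix whose columns are the frame's x, y, z axes.
In Python, from bench import env, imaging, workorder, nets gives the robot as it stands.
- The arm moves only by the tool play_rows, never from a script. Its argument "targets" is a list of rows, each an object of numbers: "dx", "dy", "dz": the shift along the tool's x, y, z in m; "ax", "ay", "az": the turn, a rotation vector about the tool's x, y, z in rad; "gripper": the opening, from 0 (shut) to 1 (fully open). In form: [{"dx": .., "dy": .., "dz": .., "ax": .., "ay": .., "az": .., "gripper": ..}, ...]. A call has 1 to 20 rows; each row is the pose to reach, as a shift and turn from the pose commanded when the call began, along the tool's axes at that moment; what a row does not reach only later rows make up. A row lasts 1/8 s, in which the tool goes at most 62.5 mm and 10.7 degrees, less where a joint would pass 70% of its speed; a pose out of reach is approached as far as the arm can. A call with a gripper value outside its range is refused whole. The fingers move at their own pace and stop on an object; "newtons" is the grip in N (left out, the last holds). Time passes only in rows, so rows that repeat a pose let the fingers close. It gives the time, the measured TCP pose, the force, the opening and the grip force at its end, in the units of the state.
- env.read_state(): the state, without advancing time (a new reading comes with each control period).
- imaging.snapshot(name): name is "side" or "top"; returns the picture (480x640x3 uint8, blue, green, red); there is no depth.
- imaging.camera_info(name): a dict with "camera_matrix" (3x3 intrinsics, pixels), "camera_from_world" (4x4, takes a point from world to camera coordinates). Camera axes: x right, y down, z forward; pixel columns grow to the right and rows downward; lengths in mm; the calibration is good to about 2 mm. A picture is of the moment at which its call begins. camera_info takes no time and is no camera call.
- workorder.sign_off(): hands the job in; it is judged then, once.
Trained networks look in the newest picture that a camera, given by its name, has taken for a name from the list of things; names that differ only in an ending like _2 or _b are one class to them, and where a whole thing is asked for, a point or a joint stands for the part that bears it (a point fixed in the world has none). Each returns a list of dicts, best first, with "conf" (0 to 1); they miss things now and then, are a little off and sometimes report something else, mostly with a low value. They report only what shows in the picture. A call takes as long as a camera call. They do not tell look-alikes from the thing itself.
- nets.recognise(camera, name): "pixel" ([column, row] in pixels, amid what is visible of it).
- nets.regions_of(camera, name): "mask" (480x640 bool, what is visible of it) and "pixel" ([column, row] in pixels, amid what is visible of it).
- nets.pinpoint(camera, name): "pixel" ([column, row] in pixels: a listed point, or the origin of a listed thing).
The state is a dict: "time_s": time; "joints": joint angles; "qvel": joint speeds; "effort": joint torques, N m; "tool_pos": TCP position; "eef_rot": TCP orientation; "contact_force": force on the tool from outside, world axes, zero at the start; "moment": the same for the moment, N m; "finger_gap": opening from 0.0 (shut) to 1.0 (fully open); "grip_force": force on a finger pad.
Only numpy, scipy, OpenCV 4.12 (cv2) and the standard library are available. Lean on these libraries where they do the work, as an engineer would, in place of code of your own. Each camera call takes 0.05 s, during which the arm holds its last target. There are 200 camera calls.

TASK

The four primed wooden finials on the painting stick are touch-dry: move each one to the plywood pin rack to dry, upright and pushed fully down over a pin. Keep them in the same order counted from the handle, because that order is the job list: the finial nearest the stick's handle goes on the pin nearest the rack's tongue with the hanging hole, and so on to the far end. Do not upset the open jar of red paint.

Things in the scene. Friction and masses are not known exactly. Their poses are not given: they have to be found in the camera images.
- ball (a point): the ball finial: a round ball 44 mm across on a collar; widest (the place to grip) 46 mm above its underside. Loose, primed plain white, 68 mm tall, about 60 g, round about its z axis (z up when upright). Its underside has a socket 25 mm wide and 26 mm deep in a collar 36 mm across. The point is its centre, half-way up, 34 mm above its underside.
- acorn (a point): the acorn finial: a cup 44 mm across with a long blunt point above it; widest (upright wall, the place to grip) 32 to 40 mm above its underside. Loose, primed plain white, 78 mm tall, about 60 g, round about its z axis (z up when upright). Its underside has a socket 25 mm wide and 26 mm deep in a collar 36 mm across. The point is its centre, half-way up, 39 mm above its underside.
- urn (a point): the urn finial: a barrel 41 mm across, a thin neck and a small stepped knob on top; widest (upright wall, the place to grip) 35 to 45 mm above its underside. Loose, primed plain white, 74 mm tall, about 60 g, round about its z axis (z up when upright). Its underside has a socket 25 mm wide and 26 mm deep in a collar 36 mm across. The point is its centre, half-way up, 37 mm above its underside.
- bun (a point): the bun finial: a flat bun 46 mm across with a small button on top; widest (upright wall, the place to grip) 33 to 43 mm above its underside. Loose, primed plain white, 62 mm tall, about 60 g, round about its z axis (z up when upright). Its underside has a socket 25 mm wide and 26 mm deep in a collar 36 mm across. The point is its centre, half-way up, 31 mm above its underside.
- paint_stick: painting stick, fixed: medium brown batten 46 x 224 mm on rubber studs, with a dark turned handle and brass ferrule at one end. Origin: centre of its underside; its own +y runs along it towards the handle (which ends at y = +150 mm), z up. Four pins in a row at y = +90 (first from the handle), +30, -30, -90 mm; the finials stand on its top face, 24 mm up.
- pin_rack: drying pin rack, fixed: pale plywood board 46 x 224 mm on two cross feet, a narrow tongue with a hanging hole at one end. Origin: centre of underside; own +y runs towards the tongue (ends at +150 mm). Four empty upright pins at y = +90 (first from the tongue), +30, -30, -90 mm, 24 mm high, 15 thick, round-tipped, on the top face at z = 30 mm, where seated finials rest.
- pin_ball: the pin of the painting stick on which the ball finial stands at the start (dark wood, 24 mm high, 15 mm thick, round tip; fixed; hidden in the finial's socket at first). Origin: its foot, on the top face of the stick; z up. Which place along the stick it has differs from start to start.
- pin_acorn: the pin of the painting stick on which the acorn finial stands at the start (dark wood, 24 mm high, 15 mm thick, round tip; fixed; hidden in the finial's socket at first). Origin: its foot, on the top face of the stick; z up. Which place along the stick it has differs from start to start.
- pin_urn: the pin of the painting stick on which the urn finial stands at the start (dark wood, 24 mm high, 15 mm thick, round tip; fixed; hidden in the finial's socket at first). Origin: its foot, on the top face of the stick; z up. Which place along the stick it has differs from start to start.
- pin_bun: the pin of the painting stick on which the bun finial stands at the start (dark wood, 24 mm high, 15 mm thick, round tip; fixed; hidden in the finial's socket at first). Origin: its foot, on the top face of the stick; z up. Which place along the stick it has differs from start to start.
- open_paint_jar: a bystander: open glass jar of red paint, 48 mm across, 65 mm tall, standing on the desk. Loose. Origin: centre of its underside, z up. To be left standing.
Not all that is in view belongs to the job. Leave any blue or orange look-alike of the part that bears urn alone.

How it is judged (in metres and radians):
At the end, for the whole second after the job is handed in: Every finial stands upright (within 0.15 rad) on the pin rack, its underside on the board (within 4 mm), its axis within 9 mm of the pin that has the same place, counted from the rack's tongue, as its old pin has counted from the stick's handle; all at rest, and the open paint jar still stands (((y of pin_ball in the frame of paint_stick between 0.06 and 0.12 m and y of ball in the frame of pin_rack between 0.081 and 0.099 m) or (y of pin_ball in the frame of paint_stick between 0 and 0.06 m and y of ball in the frame of pin_rack between 0.021 and 0.039 m) or (y of pin_ball in the frame of paint_stick between -0.06 and 0 m and y of ball in the frame of pin_rack between -0.039 and -0.021 m) or (y of pin_ball in the frame of paint_stick between -0.12 and -0.06 m and y of ball in the frame of pin_rack between -0.099 and -0.081 m)) and x of ball in the frame of pin_rack between -0.009 and 0.009 m and z of ball in the frame of pin_rack between 0.058 and 0.068 m and angle between each of ball, acorn, urn, bun's own z axis and vertical below 0.15 rad and linear speed of each of finial_ball, finial_acorn, finial_urn, finial_bun below 0.02 m/s and ((y of pin_acorn in the frame of paint_stick between 0.06 and 0.12 m and y of acorn in the frame of pin_rack between 0.081 and 0.099 m) or (y of pin_acorn in the frame of paint_stick between 0 and 0.06 m and y of acorn in the frame of pin_rack between 0.021 and 0.039 m) or (y of pin_acorn in the frame of paint_stick between -0.06 and 0 m and y of acorn in the frame of pin_rack between -0.039 and -0.021 m) or (y of pin_acorn in the frame of paint_stick between -0.12 and -0.06 m and y of acorn in the frame of pin_rack between -0.099 and -0.081 m)) and x of acorn in the frame of pin_rack between -0.009 and 0.009 m and z of acorn in the frame of pin_rack between 0.063 and 0.073 m and ((y of pin_urn in the frame of paint_stick between 0.06 and 0.12 m and y of urn in the frame of pin_rack between 0.081 and 0.099 m) or (y of pin_urn in the frame of paint_stick between 0 and 0.06 m and y of urn in the frame of pin_rack between 0.021 and 0.039 m) or (y of pin_urn in the frame of paint_stick between -0.06 and 0 m and y of urn in the frame of pin_rack between -0.039 and -0.021 m) or (y of pin_urn in the frame of paint_stick between -0.12 and -0.06 m and y of urn in the frame of pin_rack between -0.099 and -0.081 m)) and x of urn in the frame of pin_rack between -0.009 and 0.009 m and z of urn in the frame of pin_rack between 0.061 and 0.071 m and ((y of pin_bun in the frame of paint_stick between 0.06 and 0.12 m and y of bun in the frame of pin_rack between 0.081 and 0.099 m) or (y of pin_bun in the frame of paint_stick between 0 and 0.06 m and y of bun in the frame of pin_rack between 0.021 and 0.039 m) or (y of pin_bun in the frame of paint_stick between -0.06 and 0 m and y of bun in the frame of pin_rack between -0.039 and -0.021 m) or (y of pin_bun in the frame of paint_stick between -0.12 and -0.06 m and y of bun in the frame of pin_rack between -0.099 and -0.081 m)) and x of bun in the frame of pin_rack between -0.009 and 0.009 m and z of bun in the frame of pin_rack between 0.055 and 0.065 m and angle between open_paint_jar's own z axis and vertical below 0.2 rad); the robot touches nothing.
It fails at once if the open jar of red paint is tipped over (angle between open_paint_jar's own z axis and vertical above 0.5 rad).
It also fails if it takes over 106 s, if anything falls off the work surface, if the arm or the gripper's body presses on something with over 40 N, if the wrist force passes 120 N, or if a joint passes its speed limit or range.

## Working session

There is one attempt and no reset: what is moved stays moved. The work goes in short steps, Python scripts to look and compute and a tool call to move; the robot and the scene stay as the last step left them, time stands still between calls to the robot, and variables do not carry over. Pictures are saved under pics/ and viewed, at most 14 in all, crops included, and the job is handed in when it is done.

Besides the shell and the picture viewer there is one more tool, called after "Call:" as name(argument=value, ...) on one line, values as JSON. play_rows: Moves the arm, as the interface text tells. Its arguments: {"type":"object","properties":{"targets":{"type":"array"},"newtons":{"type":"number"}},"required":["targets"]}

```bash
mkdir -p pics
cat > h.py <<'E'
import numpy as np, cv2
from bench import env, imaging, workorder, nets
def proj(cam,P):
    c=imaging.camera_info(cam);K=np.array(c["camera_matrix"]);T=np.array(c["camera_from_world"])
    q=T[:3,:3]@np.asarray(P,float)+T[:3,3];p=K@q;return p[:2]/p[2]
def at_z(cam,px,z):
    c=imaging.camera_info(cam);K=np.array(c["camera_matrix"]);T=np.array(c["camera_from_world"])
    d=T[:3,:3].T@np.linalg.inv(K)@[px[0],px[1],1];o=-T[:3,:3].T@T[:3,3]
    return o+d*(z-o[2])/d[2]
E
python3 - <<'E'
from h import *
s=env.read_state();print(s["time_s"],s["tool_pos"],np.round(s["eef_rot"],3),s["finger_gap"])
for c in("top","side"):
    cv2.imwrite(f"pics/{c}0.png",imaging.snapshot(c))
    i=imaging.camera_info(c);T=np.array(i["camera_from_world"]);print(c,-T[:3,:3].T@T[:3,3],T[2,:3])
    for n,z in dict(ball=58,acorn=63,urn=61,bun=55,paint_stick=0,pin_rack=0,open_paint_jar=0).items():
        for d in nets.pinpoint(c,n)[:3]:print(n,np.round(d["conf"],2),np.round(d["pixel"]),np.round(at_z(c,d["pixel"],z)))
E
```

```text
0.0 [191.75249722 620.33539912 192.2786527 ] [[-0.955  0.295 -0.001]
 [ 0.295  0.955 -0.002]
 [-0.    -0.002 -1.   ]] 0.999027248378334
top [367.07009158  31.3258836  993.97608589] [ 0.16324976 -0.01165227 -0.98651596]
ball 0.76 [258. 239.] [522. 150.  58.]
acorn 0.71 [278. 268.] [466. 114.  63.]
urn 0.98 [173. 224.] [553. 310.  61.]
urn 0.94 [313. 176.] [641.  45.  61.]
urn 0.93 [184. 177.] [643. 291.  61.]
bun 0.6 [242. 215.] [568. 181.  55.]
paint_stick 0.78 [250. 232.] [545. 174.   0.]
pin_rack 0.92 [438. 223.] [ 557. -204.    0.]
open_paint_jar 0.66 [350. 312.] [383. -22.   0.]
open_paint_jar 0.49 [242. 212.] [586. 191.   0.]
side [450.90062764 474.29626795 940.65987958] [ 0.05998951 -0.46475109 -0.88340686]
ball 0.72 [312. 295.] [521. 153.  58.]
acorn 0.72 [340. 287.] [467. 128.  63.]
acorn 0.38 [315. 297.] [514. 158.  63.]
urn 0.9 [262. 315.] [616. 209.  61.]
urn 0.87 [234. 357.] [653. 301.  61.]
urn 0.73 [281. 371.] [559. 315.  61.]
bun 0.55 [289. 306.] [566. 181.  55.]
paint_stick 0.8 [303. 310.] [541. 167.   0.]
pin_rack 0.96 [320. 172.] [ 556. -206.    0.]
open_paint_jar 0.71 [381. 241.] [384. -25.   0.]
open_paint_jar 0.58 [342. 284.] [463.  95.   0.]
```

View pics/top0.png

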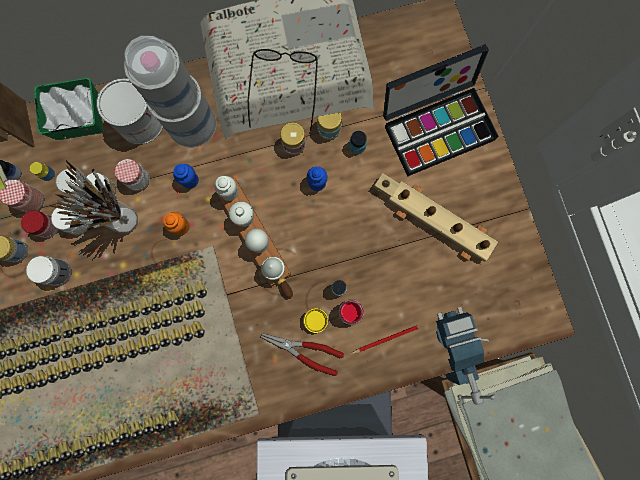

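View pics/side0.png

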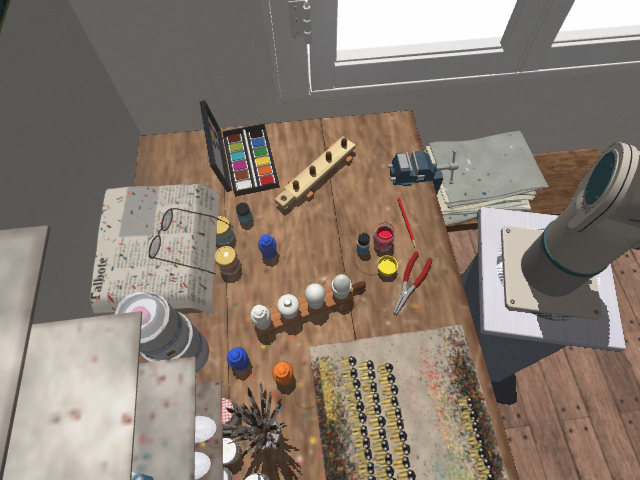

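Run:
```python
import cv2
a=cv2.imread("pics/top0.png")[140:330,150:370];b=cv2.imread("pics/side0.png")[240:400,210:400]
a=cv2.resize(a,(440,380),interpolation=3);b=cv2.resize(b,(360,380),interpolation=3)
cv2.imwrite("pics/crop0.png",cv2.hconcat([a,b]))
```

```text
(no output)
```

View pics/crop0.png

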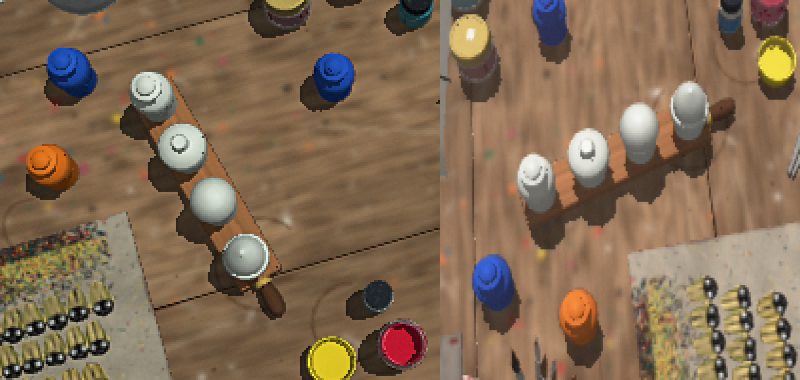

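Order from the handle is acorn (273,268 top), ball (257,240), bun (240,213), urn (226,187). The urn look-alikes are blue (185,177), orange (175,224) and blue (317,179). The white one on the stick is the one to move. The red jar is at (350,313) and the rack's tongue is at (383,184).

```bash
cat > fit.py <<'E'
from h import *
from scipy.optimize import least_squares
def fit(obs,p0):
    # obs: (cam,px,y_local,z)
    def w(p,y,z):return [p[0]-y*np.sin(p[2]),p[1]+y*np.cos(p[2]),z]
    r=least_squares(lambda p:np.concatenate([proj(c,w(p,y,z))-px for c,px,y,z in obs]),p0,loss="soft_l1")
    return r.x,r.fun.reshape(-1,2),w
E
python3 - <<'E'
from fit import *
Y=dict(acorn=(90,63),ball=(30,58),bun=(-30,55),urn=(-90,61))
obs=[];rob=[]
for c in("top","side"):
    img=imaging.snapshot(c)
    for n,(y,z) in Y.items():
        e=proj(c,[545+ (466-545)*y/90,174+(114-174)*y/90,z])
        ds=[d for d in nets.pinpoint(c,n) if np.hypot(*(np.array(d["pixel"])-e))<14]
        for d in ds[:1]:obs.append((c,np.array(d["pixel"]),y,z))
    m=nets.regions_of(c,"pin_rack")[0]["mask"].astype(np.uint8)
    m=cv2.morphologyEx(m,cv2.MORPH_CLOSE,np.ones((9,9)))
    g=img.max(2); b=((g<110)&(cv2.erode(m,np.ones((3,3)))>0)).astype(np.uint8)
    k,l,st,ce=cv2.connectedComponentsWithStats(b)
    print(c,[(st[i,4],np.round(ce[i],1).tolist()) for i in range(1,k) if st[i,4]>8])
p,f,w=fit(obs,[545,174,np.arctan2(80,-60)]);print("stick",p,"\n",np.round(f,1))
for n,(y,z) in Y.items():print(n,np.round(w(p,y,z),1))
a=cv2.resize(imaging.snapshot("top")[160:275,360:510],(600,460),interpolation=3);cv2.imwrite("pics/rack_t.png",a)
a=cv2.resize(imaging.snapshot("side")[125:220,265:365],(600,570),interpolation=3);cv2.imwrite("pics/rack_s.png",a)
E
```

```text
top [(np.int32(46), [385.4, 183.2]), (np.int32(22), [385.1, 192.9]), (np.int32(84), [403.3, 194.7]), (np.int32(87), [404.5, 211.3]), (np.int32(88), [429.6, 211.1]), (np.int32(94), [456.0, 227.9]), (np.int32(89), [465.1, 249.5]), (np.int32(94), [482.5, 244.7])]
side [(np.int32(47), [343.6, 143.2]), (np.int32(97), [343.7, 158.3]), (np.int32(48), [328.2, 156.9]), (np.int32(51), [312.3, 171.2]), (np.int32(51), [295.5, 185.6]), (np.int32(59), [306.0, 191.8]), (np.int32(15), [283.0, 197.4]), (np.int32(23), [288.0, 201.5])]
stick [541.93304945 169.16223971   2.13139575] 
 [[-0.3 -0.2]
 [-1.1 -0.6]
 [ 0.3  2.2]
 [-2.3 -2.7]
 [ 0.7  1.4]
 [ 0.3 -1.1]]
acorn [465.7 121.3  63. ]
ball [516.5 153.2  58. ]
bun [567.3 185.1  55. ]
urn [618.2 217.   61. ]
```

View pics/rack_t.png

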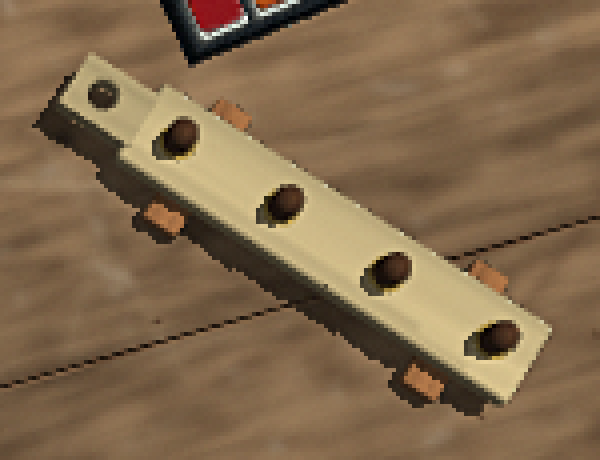

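View pics/rack_s.png

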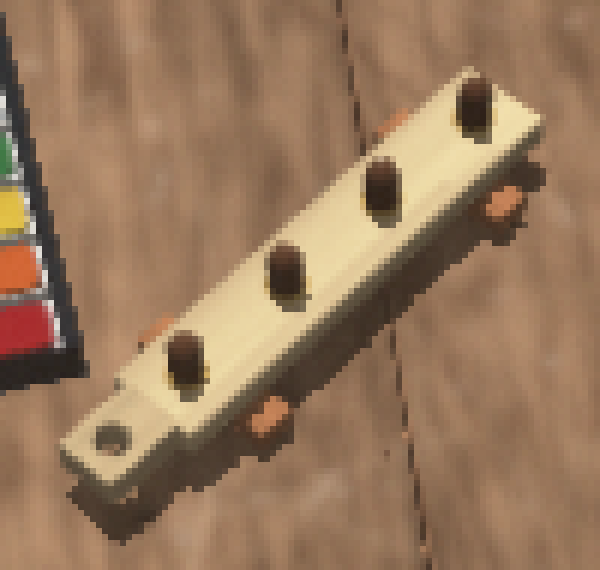

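```bash
cat > sil.py <<'E'
from fit import *
PR=dict(acorn=[(18,0),(18,26),(22,32),(22,40),(20,46),(14,62),(8,74),(3,78)],
 ball=[(18,0),(18,24)]+[(22*np.cos(a),46+22*np.sin(a)) for a in np.linspace(-.9,1.5,9)],
 bun=[(18,0),(18,27),(23,33),(23,43),(15,50),(6,53),(6,62)],
 urn=[(18,0),(18,29),(20.5,35),(20.5,45),(11,52),(11,60),(12,66),(7,74)])
th=np.linspace(0,2*np.pi,24,endpoint=False)
def sil(cam,n,x,y,z0,S=8):
    R=[np.array([proj(cam,[x+r*np.cos(t),y+r*np.sin(t),z0+z]) for t in th]) for r,z in PR[n]]
    o=np.vstack(R).min(0)-2; im=np.zeros((500,500),np.uint8)
    for a,b in zip(R,R[1:]):cv2.fillConvexPoly(im,cv2.convexHull(np.round((np.vstack([a,b])-o)*S).astype(np.int32)),1)
    m=cv2.moments(im,True);return np.array([m["m10"],m["m01"]])/m["m00"]/S+o, m["m00"]/S/S
E
python3 - <<'E'
from sil import *
Y=dict(acorn=90,ball=30,bun=-30,urn=-90)
P=dict(acorn=(465.7,121.3),ball=(516.5,153.2),bun=(567.3,185.1),urn=(618.2,217))
obs=[]
for c in("top","side"):
    imaging.snapshot(c)
    for n in Y:
        s,A=sil(c,n,*P[n],24)
        ds=nets.regions_of(c,n)
        ds=[d for d in ds if np.hypot(*(np.array(d["pixel"])-s))<14]
        if not ds: print("miss",c,n);continue
        m=ds[0]["mask"];cen=np.array([np.nonzero(m)[1].mean(),np.nonzero(m)[0].mean()])
        ref=proj(c,[*P[n],55])
        print(c,n,np.round(cen-s,1),m.sum(),round(A)); obs.append((c,ref+cen-s,Y[n],55))
p,f,w=fit(obs,[542,169,2.131]);print("stick",p,"\n",np.round(f,1).tolist())
for n in Y:print(n,np.round(w(p,Y[n],0),1))
t=[(405,194.25),(431.75,210.75),(458.5,227.5),(485.25,244.25)];s=[(295.7,184.7),(312.7,169.8),(328.7,156.2),(344,142.2)]
o=[("top",np.array(a)-.4,y,43) for a,y in zip(t,(90,30,-30,-90))]+[("side",np.array(a)-.4,y,43) for a,y in zip(s,(90,30,-30,-90))]
p,f,w=fit(o,[556,-205,1.0]);print("rack",p,np.round(f,1).tolist())
for y in(90,30,-30,-90):print(y,np.round(w(p,y,0),1))
E
```

```text
top acorn [-0.7  0.2] 397 455
top ball [ 1.2 -1.3] 464 474
top bun [ 1.2 -1.8] 485 512
top urn [ 2.7 -2.6] 439 463
side acorn [0.7 0.3] 384 397
side ball [ 0.3 -0.9] 366 425
side bun [-0.2 -1.7] 361 442
side urn [-1. -3.] 369 405
stick [543.61971308 166.70895823   2.08821605] 
 [[0.2, 0.0], [-0.5, 0.7], [0.6, 0.6], [0.3, 0.7], [-0.7, 0.1], [-0.7, 0.2], [-0.6, -0.1], [-0.2, 0.1]]
acorn [465.4 122.2   0. ]
ball [517.5 151.9   0. ]
bun [569.7 181.5   0. ]
urn [621.8 211.2   0. ]
rack [ 556.71757242 -205.91045271   -0.59554224] [[0.1, 0.3], [-0.3, 0.3], [-0.3, 0.3], [-0.1, 0.5], [-0.2, -0.2], [-0.5, -0.1], [-0.5, -0.7], [-0.4, -0.5]]
90 [ 607.2 -131.4    0. ]
30 [ 573.5 -181.1    0. ]
-30 [ 539.9 -230.7    0. ]
-90 [ 506.2 -280.4    0. ]
```

```bash
cat > d.py <<'E'
from h import *
import sys
from scipy.spatial.transform import Rotation as R
PT=dict(acorn=(465.4,122.2),ball=(517.5,151.9),bun=(569.7,181.5),urn=(621.8,211.2),r1=(607.2,-131.4),r2=(573.5,-181.1),r3=(539.9,-230.7),r4=(506.2,-280.4))
def go(n,z,off=(0,0)):
    s=env.read_state();p=np.array(s["tool_pos"]);M=np.array(s["eef_rot"])
    a=np.deg2rad(-34.1 if n[0]=="r" and n[1:].isdigit() else 119.65-180)
    y=np.array([np.cos(a),np.sin(a),0]);zz=np.array([0,0,-1.]);T=np.c_[np.cross(y,zz),y,zz]
    print(n,z,"d",np.round(M.T@(np.array([PT[n][0]+off[0],PT[n][1]+off[1],z])-p)/1000,4),"a",np.round(R.from_matrix(M.T@T).as_rotvec(),3))
if __name__=="__main__":
    s=env.read_state();print(s["time_s"],np.round(s["tool_pos"],1),np.round(s["joints"],2),s["finger_gap"],np.round(s["contact_force"],1))
    for a in sys.argv[1:]:
        n,z=a.split(":");go(n,float(z))
E
python3 d.py acorn:190
```

```text
2.0 [192.  621.1 193.2] [-1.34  0.63  0.04  1.52 -0.03  1.   -0.02] 1.002633519667756 [-0.7  0.6 -0.8]
acorn 190.0 d [-0.4086 -0.3959  0.0032] a [ 0.    -0.     2.324]
```

Call:
play_rows(targets=[{"dx": -0.409, "dy": -0.396, "dz": 0.003, "az": 2.324, "gripper": 1}, {"dx": -0.409, "dy": -0.396, "dz": 0.003, "az": 2.324, "gripper": 1}, {"dx": -0.409, "dy": -0.396, "dz": 0.003, "az": 2.324, "gripper": 1}, {"dx": -0.409, "dy": -0.396, "dz": 0.003, "az": 2.324, "gripper": 1}, {"dx": -0.409, "dy": -0.396, "dz": 0.003, "az": 2.324, "gripper": 1}, {"dx": -0.409, "dy": -0.396, "dz": 0.003, "az": 2.324, "gripper": 1}, {"dx": -0.409, "dy": -0.396, "dz": 0.003, "az": 2.324, "gripper": 1}, {"dx": -0.409, "dy": -0.396, "dz": 0.003, "az": 2.324, "gripper": 1}, {"dx": -0.409, "dy": -0.396, "dz": 0.003, "az": 2.324, "gripper": 1}, {"dx": -0.409, "dy": -0.396, "dz": 0.003, "az": 2.324, "gripper": 1}, {"dx": -0.409, "dy": -0.396, "dz": 0.003, "az": 2.324, "gripper": 1}, {"dx": -0.409, "dy": -0.396, "dz": 0.003, "az": 2.324, "gripper": 1}, {"dx": -0.409, "dy": -0.396, "dz": 0.003, "az": 2.324, "gripper": 1}, {"dx": -0.409, "dy": -0.396, "dz": 0.003, "az": 2.324, "gripper": 1}, {"dx": -0.409, "dy": -0.396, "dz": 0.003, "az": 2.324, "gripper": 1}, {"dx": -0.409, "dy": -0.396, "dz": 0.003, "az": 2.324, "gripper": 1}, {"dx": -0.409, "dy": -0.396, "dz": 0.003, "az": 2.324, "gripper": 1}], newtons=30)

```text
validation failed for argument at $.ta...
```

```bash
python3 d.py acorn:190 acorn:38
```

```text
2.0 [192.  621.1 193.2] [-1.34  0.63  0.04  1.52 -0.03  1.   -0.02] 1.002633519667756 [-0.7  0.6 -0.8]
acorn 190.0 d [-0.4086 -0.3959  0.0032] a [ 0.    -0.     2.324]
acorn 38.0 d [-0.4086 -0.3959  0.1552] a [ 0.    -0.     2.324]
```

Call:
play_rows(targets=[{"dx": -0.409, "dy": -0.396, "dz": 0.003, "ax": 0, "ay": 0, "az": 2.324, "gripper": 1}], newtons=30)

```text
time_s: 2.12
tool_pos: [218.4, 569.9, 192.4]
eef_rot: [[-0.885, 0.466, -0.002], [0.466, 0.885, 0.004], [0.004, 0.002, -1.0]]
contact_force: [1.5, -0.4, -0.6]
finger_gap: 1.002
grip_force: 0.0
```

```bash
python3 d.py acorn:190
```

```text
2.125 [218.4 569.9 192.4] [-1.3   0.57  0.08  1.64 -0.06  0.93 -0.11] 1.00180258996466 [ 1.5 -0.4 -0.6]
acorn 190.0 d [-0.4271 -0.2812  0.    ] a [-0.003 -0.005  2.14 ]
```

Call:
play_rows(targets=[{"dx": -0.427, "dy": -0.281, "dz": 0, "ax": 0, "ay": 0, "az": 2.14, "gripper": 1}, {"dx": -0.427, "dy": -0.281, "dz": 0, "ax": 0, "ay": 0, "az": 2.14, "gripper": 1}, {"dx": -0.427, "dy": -0.281, "dz": 0, "ax": 0, "ay": 0, "az": 2.14, "gripper": 1}, {"dx": -0.427, "dy": -0.281, "dz": 0, "ax": 0, "ay": 0, "az": 2.14, "gripper": 1}, {"dx": -0.427, "dy": -0.281, "dz": 0, "ax": 0, "ay": 0, "az": 2.14, "gripper": 1}, {"dx": -0.427, "dy": -0.281, "dz": 0, "ax": 0, "ay": 0, "az": 2.14, "gripper": 1}, {"dx": -0.427, "dy": -0.281, "dz": 0, "ax": 0, "ay": 0, "az": 2.14, "gripper": 1}, {"dx": -0.427, "dy": -0.281, "dz": 0, "ax": 0, "ay": 0, "az": 2.14, "gripper": 1}, {"dx": -0.427, "dy": -0.281, "dz": 0, "ax": 0, "ay": 0, "az": 2.14, "gripper": 1}, {"dx": -0.427, "dy": -0.281, "dz": 0, "ax": 0, "ay": 0, "az": 2.14, "gripper": 1}, {"dx": -0.427, "dy": -0.281, "dz": 0, "ax": 0, "ay": 0, "az": 2.14, "gripper": 1}, {"dx": -0.427, "dy": -0.281, "dz": 0, "ax": 0, "ay": 0, "az": 2.14, "gripper": 1}, {"dx": -0.427, "dy": -0.281, "dz": 0, "ax": 0, "ay": 0, "az": 2.14, "gripper": 1}, {"dx": -0.427, "dy": -0.281, "dz": 0, "ax": 0, "ay": 0, "az": 2.14, "gripper": 1}, {"dx": -0.427, "dy": -0.281, "dz": 0, "ax": 0, "ay": 0, "az": 2.14, "gripper": 1}, {"dx": -0.427, "dy": -0.281, "dz": 0, "ax": 0, "ay": 0, "az": 2.14, "gripper": 1}], newtons=30)

```text
time_s: 4.12
tool_pos: [467.7, 118.0, 192.9]
eef_rot: [[0.871, 0.492, 0.0], [0.492, -0.871, 0.0], [0.0, -0.0, -1.0]]
contact_force: [-0.1, -0.7, 0.2]
finger_gap: 1.0
grip_force: 0.0
```

```bash
python3 d.py acorn:190 acorn:38
```

```text
4.125 [467.7 118.  192.9] [-0.8   0.48  0.72  1.98 -0.42  0.83 -0.9 ] 0.9998057528529269 [-0.1 -0.7  0.2]
acorn 190.0 d [ 0.0001 -0.0048  0.0029] a [-0.    -0.    -0.003]
acorn 38.0 d [ 0.     -0.0048  0.1549] a [-0.    -0.    -0.003]
```

Call:
play_rows(targets=[{"dx": 0, "dy": -0.0048, "dz": 0.05, "ax": 0, "ay": 0, "az": 0, "gripper": 1}, {"dx": 0, "dy": -0.0048, "dz": 0.09, "ax": 0, "ay": 0, "az": 0, "gripper": 1}, {"dx": 0, "dy": -0.0048, "dz": 0.125, "ax": 0, "ay": 0, "az": 0, "gripper": 1}, {"dx": 0, "dy": -0.0048, "dz": 0.145, "ax": 0, "ay": 0, "az": 0, "gripper": 1}, {"dx": 0, "dy": -0.0048, "dz": 0.155, "ax": 0, "ay": 0, "az": 0, "gripper": 1}, {"dx": 0, "dy": -0.0048, "dz": 0.155, "ax": 0, "ay": 0, "az": 0, "gripper": 1}, {"dx": 0, "dy": -0.0048, "dz": 0.155, "ax": 0, "ay": 0, "az": 0, "gripper": 1}])

```text
time_s: 5.0
tool_pos: [466.1, 122.2, 38.6]
eef_rot: [[0.871, 0.492, 0.001], [0.492, -0.871, 0.0], [0.001, 0.0, -1.0]]
contact_force: [-0.0, 0.2, -0.9]
finger_gap: 1.001
grip_force: 0.0
```

Run:
```python
from h import *
from d import go
s=env.read_state();print(s["time_s"],np.round(s["tool_pos"],1),np.round(s["contact_force"],1))
a=cv2.resize(imaging.snapshot("top")[210:310,220:330],(396,360),interpolation=3);b=cv2.resize(imaging.snapshot("side")[240:340,290:400],(396,360),interpolation=3)
cv2.imwrite("pics/g1.png",cv2.hconcat([a,b]));go("acorn",38)
```

```text
5.0 [466.1 122.2  38.6] [-0.   0.2 -0.9]
acorn 38 d [-0.0006 -0.0001  0.0007] a [ 0.    -0.002 -0.003]
```

View pics/g1.png

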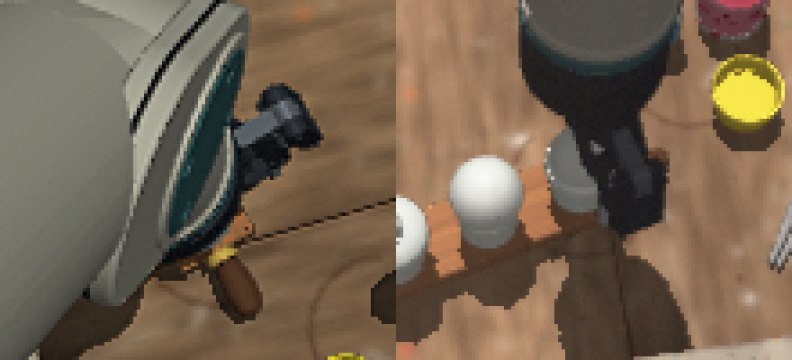

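The gripper straddles the acorn (side about (449,290) in the full picture), with ball and bun clear of it. Now I'll grip and lift.

Call:
play_rows(targets=[{"dx": 0, "dy": 0, "dz": 0, "ax": 0, "ay": 0, "az": 0, "gripper": 0}, {"dx": 0, "dy": 0, "dz": 0, "ax": 0, "ay": 0, "az": 0, "gripper": 0}, {"dx": 0, "dy": 0, "dz": 0, "ax": 0, "ay": 0, "az": 0, "gripper": 0}, {"dx": 0, "dy": 0, "dz": 0, "ax": 0, "ay": 0, "az": 0, "gripper": 0}, {"dx": 0, "dy": 0, "dz": 0, "ax": 0, "ay": 0, "az": 0, "gripper": 0}, {"dx": 0, "dy": 0, "dz": 0, "ax": 0, "ay": 0, "az": 0, "gripper": 0}], newtons=35)

```text
time_s: 5.85
tool_pos: [465.6, 122.2, 38.0]
eef_rot: [[0.871, 0.492, 0.0], [0.492, -0.871, 0.0], [0.0, -0.0, -1.0]]
contact_force: [-0.2, 0.6, 5.8]
finger_gap: 0.367
grip_force: 34.5
```

Run:
```python
from h import *
a=cv2.resize(imaging.snapshot("top")[210:310,220:330],(396,360),interpolation=3);b=cv2.resize(imaging.snapshot("side")[240:340,290:400],(396,360),interpolation=3)
cv2.imwrite("pics/g2.png",cv2.hconcat([a,b]))
for z in(19,38,60,80): print(z,proj("side",[465.6,122.2,z]))
print(proj("side",[465.6-.49*25,122.2+.87*25,38]))
```

```text
19 [339.82903236 291.8306567 ]
38 [340.09245744 288.69163155]
60 [340.40919763 284.91729312]
80 [340.70869527 281.34842026]
[344.54512724 298.84394605]
```

View pics/g2.png

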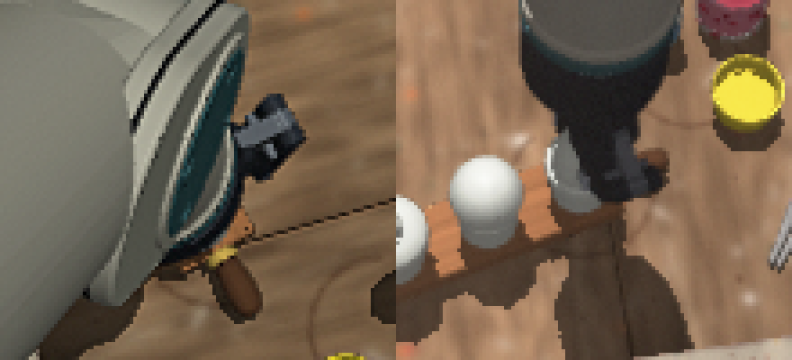

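Run:
```python
from h import *
s=env.read_state();p=np.array(s["tool_pos"]);M=np.array(s["eef_rot"])
out=[]
for c,(r0,c0) in dict(top=(195,235),side=(235,290)).items():
    im=imaging.snapshot(c);S=5
    v=cv2.resize(im[r0:r0+110,c0:c0+80],None,fx=S,fy=S,interpolation=3)
    P=lambda q:tuple(np.round((proj(c,p+M@np.array(q,float))-[c0,r0])*S+S/2).astype(int).tolist())
    for sg,col in((1,(0,255,0)),(-1,(0,255,255))):
        for y in(15.6*sg,30*sg):
            q=[(-11,y,0),(11,y,0),(11,y,-40),(-11,y,-40)]
            cv2.polylines(v,[np.array([P(a) for a in q])],True,col,1)
    cv2.line(v,P((0,0,0)),P((0,0,-60)),(255,0,255),1)
    # body bottom
    cv2.polylines(v,[np.array([P(a) for a in[(-38,-42,-73),(38,-42,-73),(38,42,-73),(-38,42,-73)]])],True,(255,0,0),1)
    out.append(v)
cv2.imwrite("pics/ov.png",cv2.hconcat(out))
```

```text
(no output)
```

View pics/ov.png

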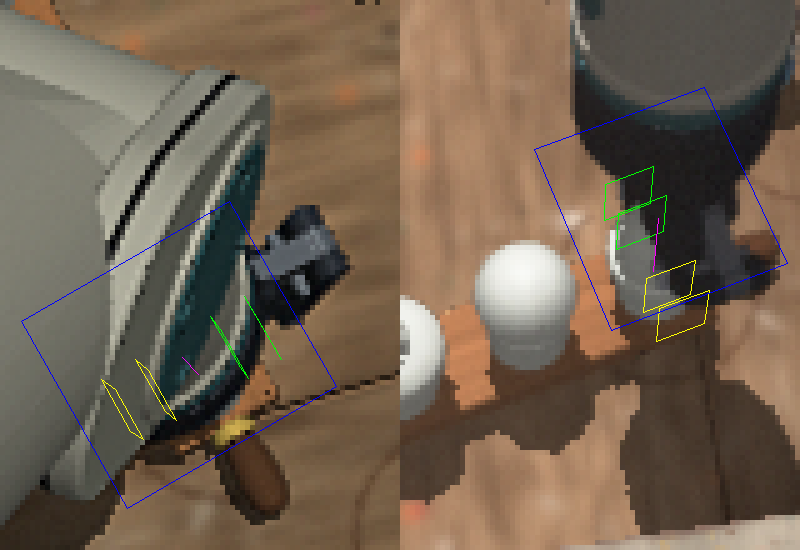

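Call:
play_rows(targets=[{"dx": 0, "dy": 0, "dz": 0, "ax": 0, "ay": 0, "az": 0, "gripper": 1}, {"dx": 0, "dy": 0, "dz": 0, "ax": 0, "ay": 0, "az": 0, "gripper": 1}, {"dx": 0, "dy": 0, "dz": 0, "ax": 0, "ay": 0, "az": 0, "gripper": 1}, {"dx": 0, "dy": 0, "dz": 0, "ax": 0, "ay": 0, "az": 0, "gripper": 1}, {"dx": 0, "dy": 0, "dz": -0.04, "ax": 0, "ay": 0, "az": 0, "gripper": 1}, {"dx": 0, "dy": 0, "dz": -0.09, "ax": 0, "ay": 0, "az": 0, "gripper": 1}, {"dx": 0, "dy": 0, "dz": -0.12, "ax": 0, "ay": 0, "az": 0, "gripper": 1}, {"dx": 0, "dy": 0, "dz": -0.12, "ax": 0, "ay": 0, "az": 0, "gripper": 1}])

```text
time_s: 7.05
tool_pos: [466.9, 122.6, 159.7]
eef_rot: [[0.87, 0.492, 0.004], [0.492, -0.87, 0.002], [0.005, 0.001, -1.0]]
contact_force: [-0.4, -0.5, -0.6]
finger_gap: 0.998
grip_force: 0.0
```

Run:
```python
from h import *
s=env.read_state();p=np.array(s["tool_pos"]);M=np.array(s["eef_rot"]);print(p)
out=[]
for c,(r0,c0) in dict(top=(180,240),side=(200,290)).items():
    im=imaging.snapshot(c);S=4
    v=cv2.resize(im[r0:r0+130,c0:c0+95],None,fx=S,fy=S,interpolation=3)
    P=lambda q:tuple(np.round((proj(c,p+M@np.array(q,float))-[c0,r0])*S+S/2).astype(int).tolist())
    for sg,col in((1,(0,255,0)),(-1,(0,255,255))):
        q=[(-11,42*sg,-13),(11,42*sg,-13),(11,57*sg,-13),(-11,57*sg,-13)]
        cv2.polylines(v,[np.array([P(a) for a in q])],True,col,1)
    cv2.circle(v,P((0,0,0)),2,(255,0,255),-1)
    out.append(v)
cv2.imwrite("pics/ov2.png",cv2.hconcat(out))
```

```text
[466.88684987 122.60158159 159.71998027]
```

View pics/ov2.png

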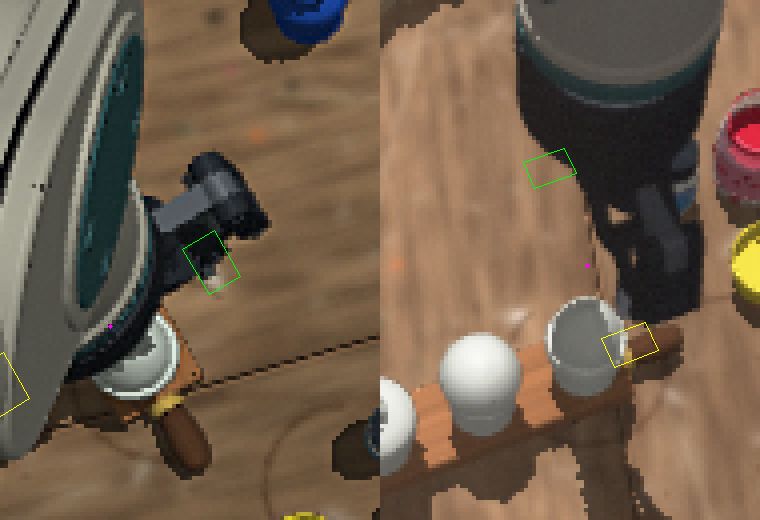

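Call:
play_rows(targets=[{"dx": 0, "dy": 0, "dz": 0, "ax": 0, "ay": 0, "az": 0, "gripper": 0}, {"dx": 0, "dy": 0, "dz": 0, "ax": 0, "ay": 0, "az": 0, "gripper": 0}, {"dx": 0, "dy": 0, "dz": 0, "ax": 0, "ay": 0, "az": 0, "gripper": 0}, {"dx": 0, "dy": 0, "dz": 0, "ax": 0, "ay": 0, "az": 0, "gripper": 0}, {"dx": 0, "dy": 0, "dz": 0, "ax": 0, "ay": 0, "az": 0, "gripper": 0}, {"dx": 0, "dy": 0, "dz": 0, "ax": 0, "ay": 0, "az": 0, "gripper": 0}, {"dx": 0, "dy": 0, "dz": 0, "ax": 0, "ay": 0, "az": 0, "gripper": 0}])

```text
time_s: 8.02
tool_pos: [465.4, 122.2, 157.9]
eef_rot: [[0.871, 0.492, 0.0], [0.492, -0.871, 0.0], [0.0, -0.0, -1.0]]
contact_force: [0.2, 0.2, -0.1]
finger_gap: 0.004
grip_force: 0.0
```

Run:
```python
from h import *
s=env.read_state();p=np.array(s["tool_pos"]);M=np.array(s["eef_rot"]);print(p,s["finger_gap"])
out=[]
for c,(r0,c0) in dict(top=(200,250),side=(220,310)).items():
    im=imaging.snapshot(c);S=6
    v=cv2.resize(im[r0:r0+95,c0:c0+64],None,fx=S,fy=S,interpolation=3)
    for z,col in((0,(255,0,255)),(-19,(0,255,0)),(-73,(255,0,0))):
        q=proj(c,p+M@np.array([0,0,z]));print(c,z,q)
        cv2.circle(v,tuple(np.round((q-[c0,r0])*S+S/2).astype(int).tolist()),3,col,-1)
    out.append(v)
cv2.imwrite("pics/ov3.png",cv2.hconcat(out))
```

```text
[465.37085247 122.18016717 157.89511308] 0.0041226864144736294
top 0 [267.29168815 262.13807168]
top -19 [266.02446534 260.79441125]
top -73 [262.08506348 256.61738859]
side 0 [342.1120615  266.04969182]
side -19 [342.46027597 261.9355695 ]
side -73 [343.53056722 249.29017565]
```

View pics/ov3.png

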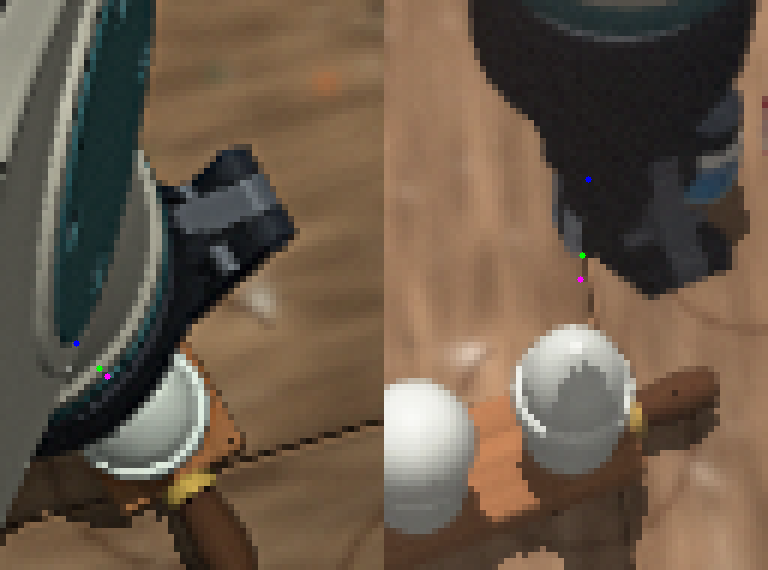

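Run:
```python
from h import *
from scipy.optimize import least_squares
p=np.array([465.4,122.2,158])
for name,A,B in(("open",(28.7,-35),(21,-6)),("shut",(29.7,-31),(19.7,-6.7))):
    def f(q,full=False):
        th,r,h=q[:3];o=np.array([*q[3:],0]) if len(q)>3 else np.zeros(3)
        u=np.array([np.cos(th),np.sin(th),0])
        return np.r_[proj("top",p+o+r*u+[0,0,h])-proj("top",p)-A,proj("side",p+o-r*u+[0,0,h])-proj("side",p)-B]
    r=least_squares(f,[-1,50,60]);print(name,np.degrees(r.x[0]),r.x[1:],np.round(r.fun,1))
```

```text
open -60.09001319158965 [ 63.71651892 152.7200978 ] [-0.5 -1.4 -1.6  0.5]
shut -63.8151475218405 [ 62.40435617 154.17689012] [-1.  -2.6 -3.   0.9]
```

Call:
play_rows(targets=[{"dx": 0, "dy": 0, "dz": 0.03, "ax": 0, "ay": 0, "az": 0, "gripper": 0}, {"dx": 0, "dy": 0, "dz": 0.045, "ax": 0, "ay": 0, "az": 0, "gripper": 0}, {"dx": 0, "dy": 0, "dz": 0.052, "ax": 0, "ay": 0, "az": 0, "gripper": 0}, {"dx": 0, "dy": 0, "dz": 0.055, "ax": 0, "ay": 0, "az": 0, "gripper": 0}, {"dx": 0, "dy": 0, "dz": 0.057, "ax": 0, "ay": 0, "az": 0, "gripper": 0}, {"dx": 0, "dy": 0, "dz": 0.058, "ax": 0, "ay": 0, "az": 0, "gripper": 0}])

```text
time_s: 8.88
tool_pos: [465.7, 122.2, 100.2]
eef_rot: [[0.871, 0.492, 0.001], [0.492, -0.871, 0.0], [0.001, 0.0, -1.0]]
contact_force: [-0.1, -0.4, 0.5]
finger_gap: -0.002
grip_force: 0.0
```

Call:
play_rows(targets=[{"dx": 0, "dy": 0, "dz": 0.002, "ax": 0, "ay": 0, "az": 0, "gripper": 0}, {"dx": 0, "dy": 0, "dz": 0.003, "ax": 0, "ay": 0, "az": 0, "gripper": 0}, {"dx": 0, "dy": 0, "dz": 0.004, "ax": 0, "ay": 0, "az": 0, "gripper": 0}])

```text
time_s: 9.25
tool_pos: [465.4, 122.2, 95.9]
eef_rot: [[0.871, 0.492, 0.0], [0.492, -0.871, 0.0], [0.0, -0.0, -1.0]]
contact_force: [-0.2, 0.1, 0.1]
finger_gap: 0.002
grip_force: 0.0
```

Call:
play_rows(targets=[{"dx": 0, "dy": 0, "dz": 0.002, "ax": 0, "ay": 0, "az": 0, "gripper": 0}, {"dx": 0, "dy": 0, "dz": 0.004, "ax": 0, "ay": 0, "az": 0, "gripper": 0}, {"dx": 0, "dy": 0, "dz": 0.006, "ax": 0, "ay": 0, "az": 0, "gripper": 0}, {"dx": 0, "dy": 0, "dz": 0.006, "ax": 0, "ay": 0, "az": 0, "gripper": 0}])

```text
time_s: 9.75
tool_pos: [465.2, 122.1, 89.7]
eef_rot: [[0.871, 0.492, -0.0], [0.492, -0.871, -0.0], [-0.0, -0.0, -1.0]]
contact_force: [0.0, -0.8, -0.3]
finger_gap: -0.001
grip_force: 0.0
```

Run:
```python
from h import *
s=env.read_state();p=np.array(s["tool_pos"]);M=np.array(s["eef_rot"]);print(p,s["contact_force"],s["joints"])
out=[]
for c,(r0,c0) in dict(top=(200,250),side=(220,310)).items():
    im=imaging.snapshot(c);S=6
    v=cv2.resize(im[r0:r0+95,c0:c0+64],None,fx=S,fy=S,interpolation=3)
    for z,col in((0,(255,0,255)),(-40,(0,255,0)),(-73,(255,0,0))):
        q=proj(c,p+M@np.array([0,0,z]))
        cv2.circle(v,tuple(np.round((q-[c0,r0])*S+S/2).astype(int).tolist()),3,col,-1)
    out.append(v)
cv2.imwrite("pics/ov4.png",cv2.hconcat(out))
```

```text
[465.21573728 122.13107795  89.68397284] [ 0.02764381 -0.78530448 -0.29591219] [-0.69840867  0.62609326  0.57456227  2.08935807 -0.60515028  0.59409979
 -0.75115465]
```

View pics/ov4.png

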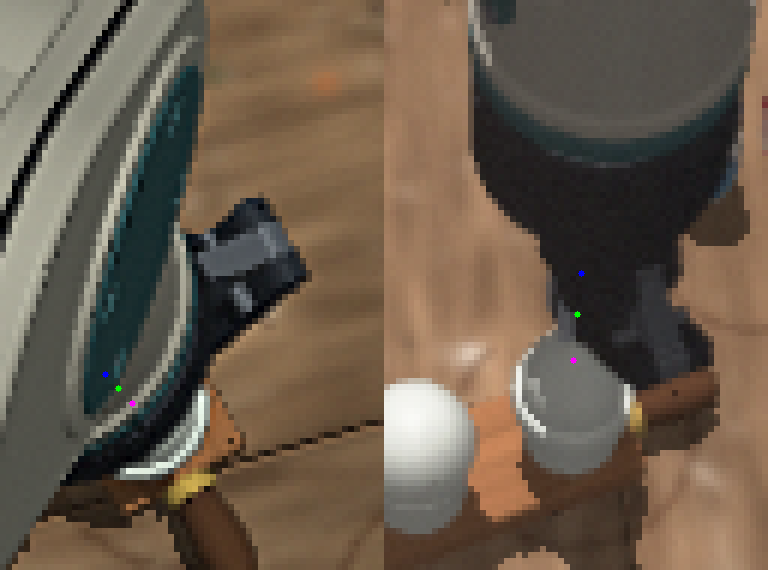

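Call:
play_rows(targets=[{"dx": 0, "dy": 0, "dz": 0.002, "ax": 0, "ay": 0, "az": 0, "gripper": 0}, {"dx": 0, "dy": 0, "dz": 0.004, "ax": 0, "ay": 0, "az": 0, "gripper": 0}, {"dx": 0, "dy": 0, "dz": 0.005, "ax": 0, "ay": 0, "az": 0, "gripper": 0}])

```text
time_s: 10.22
tool_pos: [465.3, 122.2, 84.7]
eef_rot: [[0.871, 0.492, -0.0], [0.492, -0.871, -0.0], [-0.0, -0.0, -1.0]]
contact_force: [0.1, 0.1, -0.3]
finger_gap: -0.0
grip_force: 0.0
```

Call:
play_rows(targets=[{"dx": 0, "dy": 0, "dz": 0.002, "ax": 0, "ay": 0, "az": 0, "gripper": 0}, {"dx": 0, "dy": 0, "dz": 0.004, "ax": 0, "ay": 0, "az": 0, "gripper": 0}, {"dx": 0, "dy": 0, "dz": 0.005, "ax": 0, "ay": 0, "az": 0, "gripper": 0}])

```text
time_s: 10.6
tool_pos: [465.3, 122.2, 79.7]
eef_rot: [[0.871, 0.492, -0.0], [0.492, -0.871, -0.0], [-0.0, -0.0, -1.0]]
contact_force: [0.7, 0.2, -0.7]
finger_gap: -0.002
grip_force: 0.0
```

Call:
play_rows(targets=[{"dx": 0, "dy": 0, "dz": 0.002, "ax": 0, "ay": 0, "az": 0, "gripper": 0}, {"dx": 0, "dy": 0, "dz": 0.004, "ax": 0, "ay": 0, "az": 0, "gripper": 0}, {"dx": 0, "dy": 0, "dz": 0.005, "ax": 0, "ay": 0, "az": 0, "gripper": 0}])

```text
time_s: 10.98
tool_pos: [465.3, 122.1, 74.7]
eef_rot: [[0.871, 0.492, -0.0], [0.492, -0.871, -0.0], [-0.0, -0.0, -1.0]]
contact_force: [0.3, 0.4, -0.1]
finger_gap: -0.001
grip_force: 0.0
```

Call:
play_rows(targets=[{"dx": 0, "dy": 0, "dz": 0.002, "ax": 0, "ay": 0, "az": 0, "gripper": 0}, {"dx": 0, "dy": 0, "dz": 0.003, "ax": 0, "ay": 0, "az": 0, "gripper": 0}, {"dx": 0, "dy": 0, "dz": 0.004, "ax": 0, "ay": 0, "az": 0, "gripper": 0}])

```text
time_s: 11.35
tool_pos: [465.4, 122.2, 70.8]
eef_rot: [[0.871, 0.492, -0.0], [0.492, -0.871, 0.0], [0.0, -0.0, -1.0]]
contact_force: [-0.0, -0.5, -0.5]
finger_gap: 0.002
grip_force: 0.0
```

Run:
```python
from h import *
s=env.read_state();p=np.array(s["tool_pos"]);M=np.array(s["eef_rot"])
c="side";r0,c0,S=235,315,12
im=imaging.snapshot(c);v=cv2.resize(im[r0:r0+50,c0:c0+65],None,fx=S,fy=S,interpolation=3)
v=np.clip(v.astype(float)*1.8,0,255).astype(np.uint8)
for z,col in((0,(255,0,255)),(-30,(0,255,0)),(-73,(255,0,0))):
    q=proj(c,p+M@np.array([0,0,z]));cv2.circle(v,tuple(np.round((q-[c0,r0])*S+S/2).astype(int).tolist()),3,col,-1)
cv2.imwrite("pics/ov5.png",v)
```

```text
(no output)
```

View pics/ov5.png

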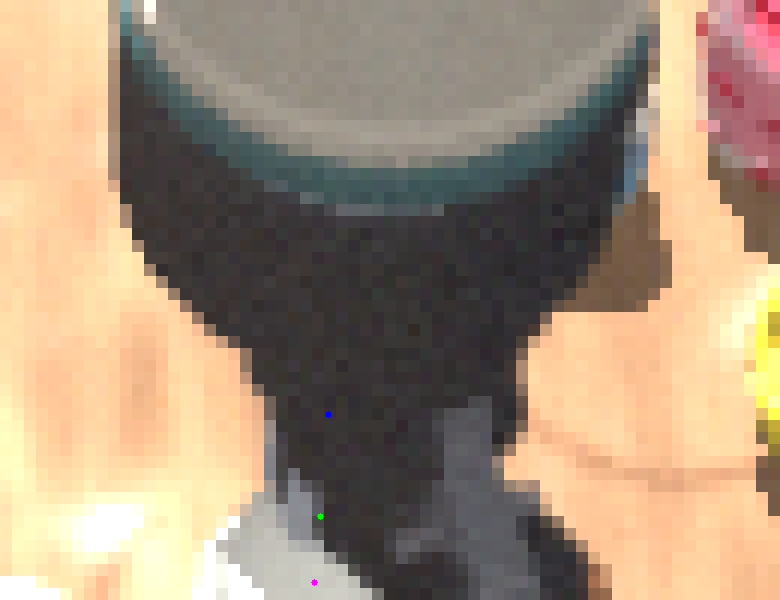

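Call:
play_rows(targets=[{"dx": 0, "dy": 0, "dz": 0.002, "ax": 0, "ay": 0, "az": 0, "gripper": 0}, {"dx": 0, "dy": 0, "dz": 0.004, "ax": 0, "ay": 0, "az": 0, "gripper": 0}, {"dx": 0, "dy": 0, "dz": 0.004, "ax": 0, "ay": 0, "az": 0, "gripper": 0}])

```text
time_s: 11.78
tool_pos: [465.2, 122.1, 66.7]
eef_rot: [[0.871, 0.492, -0.0], [0.492, -0.871, -0.0], [-0.0, -0.0, -1.0]]
contact_force: [0.3, 0.6, 1.1]
finger_gap: 0.0
grip_force: 0.0
```

Call:
play_rows(targets=[{"dx": 0, "dy": 0, "dz": 0.002, "ax": 0, "ay": 0, "az": 0, "gripper": 0}, {"dx": 0, "dy": 0, "dz": 0.003, "ax": 0, "ay": 0, "az": 0, "gripper": 0}, {"dx": 0, "dy": 0, "dz": 0.003, "ax": 0, "ay": 0, "az": 0, "gripper": 0}])

```text
time_s: 12.15
tool_pos: [465.4, 122.2, 63.8]
eef_rot: [[0.871, 0.492, -0.0], [0.492, -0.871, -0.0], [-0.0, -0.0, -1.0]]
contact_force: [-0.0, 0.2, 0.4]
finger_gap: -0.004
grip_force: 0.1
```

Call:
play_rows(targets=[{"dx": 0, "dy": 0, "dz": 0.001, "ax": 0, "ay": 0, "az": 0, "gripper": 0}, {"dx": 0, "dy": 0, "dz": 0.003, "ax": 0, "ay": 0, "az": 0, "gripper": 0}, {"dx": 0, "dy": 0, "dz": 0.003, "ax": 0, "ay": 0, "az": 0, "gripper": 0}])

```text
time_s: 12.52
tool_pos: [467.4, 122.2, 62.5]
eef_rot: [[0.871, 0.491, 0.004], [0.491, -0.871, 0.001], [0.004, 0.001, -1.0]]
contact_force: [-0.6, 0.5, 16.6]
finger_gap: 0.0
grip_force: 8.2
```

Call:
play_rows(targets=[{"dx": 0, "dy": 0, "dz": 0.001, "ax": 0, "ay": 0, "az": 0, "gripper": 0}, {"dx": 0, "dy": 0, "dz": 0.003, "ax": 0, "ay": 0, "az": 0, "gripper": 0}, {"dx": 0, "dy": 0, "dz": 0.003, "ax": 0, "ay": 0, "az": 0, "gripper": 0}])

```text
time_s: 12.9
tool_pos: [469.1, 122.3, 61.8]
eef_rot: [[0.871, 0.491, 0.008], [0.491, -0.871, 0.004], [0.008, 0.001, -1.0]]
contact_force: [-3.6, -0.2, 39.7]
finger_gap: 0.002
grip_force: 20.1
```

Contact came at a reported z of 63, while the acorn's tip is at 102. The real fingertips therefore sit about 39 mm above the reported TCP, and I'll apply that offset from here on.

Call:
play_rows(targets=[{"dx": 0, "dy": 0, "dz": -0.015, "ax": 0, "ay": 0, "az": 0, "gripper": 0.2}, {"dx": 0, "dy": 0, "dz": -0.015, "ax": 0, "ay": 0, "az": 0, "gripper": 1}, {"dx": 0, "dy": 0, "dz": -0.015, "ax": 0, "ay": 0, "az": 0, "gripper": 1}, {"dx": 0, "dy": 0, "dz": -0.015, "ax": 0, "ay": 0, "az": 0, "gripper": 1}, {"dx": 0, "dy": 0, "dz": -0.015, "ax": 0, "ay": 0, "az": 0, "gripper": 1}, {"dx": 0, "dy": 0, "dz": 0.01, "ax": 0, "ay": 0, "az": 0, "gripper": 1}, {"dx": 0, "dy": 0, "dz": 0.02, "ax": 0, "ay": 0, "az": 0, "gripper": 1}, {"dx": 0, "dy": 0, "dz": 0.03, "ax": 0, "ay": 0, "az": 0, "gripper": 1}])

```text
time_s: 13.9
tool_pos: [465.3, 122.0, 27.4]
eef_rot: [[0.871, 0.492, -0.0], [0.492, -0.871, -0.0], [-0.0, 0.0, -1.0]]
contact_force: [0.8, 0.4, -0.8]
finger_gap: 1.004
grip_force: 0.0
```

```bash
python3 d.py acorn:0
```

```text
13.9 [465.3 122.   27.4] [-0.61  0.72  0.44  2.12 -0.72  0.45 -0.66] 1.0035460426640823 [ 0.8  0.4 -0.8]
acorn 0.0 d [ 0.0001 -0.0001  0.0274] a [ 0.     0.    -0.003]
```

Call:
play_rows(targets=[{"dx": 0, "dy": 0, "dz": 0.005, "ax": 0, "ay": 0, "az": 0, "gripper": 1}, {"dx": 0, "dy": 0, "dz": 0.011, "ax": 0, "ay": 0, "az": 0, "gripper": 1}, {"dx": 0, "dy": 0, "dz": 0.014, "ax": 0, "ay": 0, "az": 0, "gripper": 1}])

```text
time_s: 14.28
tool_pos: [465.4, 122.2, 13.7]
eef_rot: [[0.871, 0.492, 0.0], [0.492, -0.871, 0.0], [0.0, -0.0, -1.0]]
contact_force: [-0.5, 0.7, 0.1]
finger_gap: 1.0
grip_force: 0.0
```

Call:
play_rows(targets=[{"dx": 0, "dy": 0, "dz": 0.005, "ax": 0, "ay": 0, "az": 0, "gripper": 1}, {"dx": 0, "dy": 0, "dz": 0.009, "ax": 0, "ay": 0, "az": 0, "gripper": 1}, {"dx": 0, "dy": 0, "dz": 0.013, "ax": 0, "ay": 0, "az": 0, "gripper": 1}, {"dx": 0, "dy": 0, "dz": 0.013, "ax": 0, "ay": 0, "az": 0, "gripper": 1}, {"dx": 0, "dy": 0, "dz": 0.013, "ax": 0, "ay": 0, "az": 0, "gripper": 0}, {"dx": 0, "dy": 0, "dz": 0.013, "ax": 0, "ay": 0, "az": 0, "gripper": 0}, {"dx": 0, "dy": 0, "dz": 0.013, "ax": 0, "ay": 0, "az": 0, "gripper": 0}, {"dx": 0, "dy": 0, "dz": 0.013, "ax": 0, "ay": 0, "az": 0, "gripper": 0}, {"dx": 0, "dy": 0, "dz": 0.013, "ax": 0, "ay": 0, "az": 0, "gripper": 0}, {"dx": 0, "dy": 0, "dz": 0.013, "ax": 0, "ay": 0, "az": 0, "gripper": 0}])

```text
time_s: 15.52
tool_pos: [465.4, 122.3, 1.0]
eef_rot: [[0.871, 0.492, 0.0], [0.492, -0.871, 0.0], [0.0, -0.0, -1.0]]
contact_force: [-0.6, -0.2, 3.5]
finger_gap: 0.499
grip_force: 35.2
```

Call:
play_rows(targets=[{"dx": 0, "dy": 0, "dz": 0, "ax": 0, "ay": 0, "az": 0, "gripper": 0.7}, {"dx": 0, "dy": 0, "dz": 0, "ax": 0, "ay": 0, "az": 0, "gripper": 0.7}, {"dx": 0, "dy": 0, "dz": 0.004, "ax": 0, "ay": 0, "az": 0, "gripper": 0.7}, {"dx": 0, "dy": 0, "dz": 0.007, "ax": 0, "ay": 0, "az": 0, "gripper": 0.7}, {"dx": 0, "dy": 0, "dz": 0.007, "ax": 0, "ay": 0, "az": 0, "gripper": 0.7}, {"dx": 0, "dy": 0, "dz": 0.007, "ax": 0, "ay": 0, "az": 0, "gripper": 0}, {"dx": 0, "dy": 0, "dz": 0.007, "ax": 0, "ay": 0, "az": 0, "gripper": 0}, {"dx": 0, "dy": 0, "dz": 0.007, "ax": 0, "ay": 0, "az": 0, "gripper": 0}, {"dx": 0, "dy": 0, "dz": 0.007, "ax": 0, "ay": 0, "az": 0, "gripper": 0}])

```text
time_s: 16.65
tool_pos: [465.3, 122.3, -6.1]
eef_rot: [[0.871, 0.492, -0.0], [0.492, -0.871, 0.0], [0.0, -0.0, -1.0]]
contact_force: [-0.6, 0.3, 1.3]
finger_gap: 0.508
grip_force: 35.3
```

Call:
play_rows(targets=[{"dx": 0, "dy": 0, "dz": -0.02, "ax": 0, "ay": 0, "az": 0, "gripper": 0}, {"dx": 0, "dy": 0, "dz": -0.06, "ax": 0, "ay": 0, "az": 0, "gripper": 0}, {"dx": 0, "dy": 0, "dz": -0.1, "ax": 0, "ay": 0, "az": 0, "gripper": 0}, {"dx": 0, "dy": 0, "dz": -0.12, "ax": 0, "ay": 0, "az": 0, "gripper": 0}, {"dx": 0, "dy": 0, "dz": -0.12, "ax": 0, "ay": 0, "az": 0, "gripper": 0}])

```text
time_s: 17.27
tool_pos: [466.4, 122.5, 114.9]
eef_rot: [[0.87, 0.492, 0.003], [0.492, -0.87, 0.001], [0.003, 0.001, -1.0]]
contact_force: [-0.8, 0.7, -1.5]
finger_gap: 0.505
grip_force: 35.7
```

```bash
python3 d.py r1:114
```

```text
17.275 [466.4 122.5 114.9] [-0.74  0.59  0.63  2.07 -0.57  0.65 -0.78] 0.5050268177974554 [-0.8  0.7 -1.5]
r1 114.0 d [-0.0024  0.2903  0.0011] a [ 0.001 -0.003 -0.461]
```

Call:
play_rows(targets=[{"dx": -0.001, "dy": 0.06, "dz": 0, "ax": 0, "ay": 0, "az": -0.09, "gripper": 0}, {"dx": -0.001, "dy": 0.12, "dz": 0, "ax": 0, "ay": 0, "az": -0.2, "gripper": 0}, {"dx": -0.001, "dy": 0.18, "dz": 0, "ax": 0, "ay": 0, "az": -0.3, "gripper": 0}, {"dx": -0.001, "dy": 0.235, "dz": 0, "ax": 0, "ay": 0, "az": -0.4, "gripper": 0}, {"dx": -0.001, "dy": 0.275, "dz": 0, "ax": 0, "ay": 0, "az": -0.46, "gripper": 0}, {"dx": -0.001, "dy": 0.29, "dz": 0, "ax": 0, "ay": 0, "az": -0.46, "gripper": 0}, {"dx": -0.001, "dy": 0.29, "dz": 0, "ax": 0, "ay": 0, "az": -0.46, "gripper": 0}, {"dx": -0.001, "dy": 0.29, "dz": 0, "ax": 0, "ay": 0, "az": -0.46, "gripper": 0}])

```text
time_s: 18.27
tool_pos: [606.2, -128.2, 113.0]
eef_rot: [[0.56, 0.828, -0.002], [0.828, -0.56, 0.002], [0.001, -0.003, -1.0]]
contact_force: [0.2, 0.7, 0.4]
finger_gap: 0.501
grip_force: 35.8
```

```bash
cat > chk.py <<'E'
# where the held finial is now, by silhouette centroid, vs tool axis
from sil import *
import sys
def chk(n,und):   # und = underside z minus tool z
    s=env.read_state();p=np.array(s["tool_pos"]);obs=[]
    for c in("top","side"):
        imaging.snapshot(c);sc,A=sil(c,n,p[0],p[1],p[2]+und)
        ds=[d for d in nets.regions_of(c,n) if np.hypot(*(np.array(d["pixel"])-sc))<25]
        for d in ds[:1]:
            m=d["mask"];cen=np.array([np.nonzero(m)[1].mean(),np.nonzero(m)[0].mean()]);print(c,n,np.round(cen-sc,1),m.sum(),round(A))
if __name__=="__main__":chk(sys.argv[1],float(sys.argv[2]))
E
python3 d.py r1:114 r1:0; python3 chk.py acorn 30
```

```text
18.275 [ 606.2 -128.2  113. ] [-0.11  0.72  0.45  1.69 -0.41  0.83 -0.07] 0.5012913241011057 [0.2 0.7 0.4]
r1 114.0 d [-0.0021  0.0027 -0.001 ] a [-0.003 -0.001  0.   ]
r1 0.0 d [-0.0022  0.003   0.113 ] a [-0.003 -0.001  0.   ]
side acorn [-2.1  2. ] 269 481
```

Call:
play_rows(targets=[{"dx": -0.001, "dy": 0.0015, "dz": 0.04, "ax": 0, "ay": 0, "az": 0, "gripper": 0}, {"dx": -0.001, "dy": 0.0015, "dz": 0.07, "ax": 0, "ay": 0, "az": 0, "gripper": 0}, {"dx": -0.001, "dy": 0.0015, "dz": 0.075, "ax": 0, "ay": 0, "az": 0, "gripper": 0}, {"dx": -0.001, "dy": 0.0015, "dz": 0.075, "ax": 0, "ay": 0, "az": 0, "gripper": 0}])

```text
time_s: 18.98
tool_pos: [608.2, -132.3, 39.4]
eef_rot: [[0.561, 0.828, 0.001], [0.828, -0.561, -0.0], [0.0, 0.001, -1.0]]
contact_force: [0.4, -0.3, -0.3]
finger_gap: 0.503
grip_force: 35.8
```

```bash
python3 d.py r1:0;python3 chk.py acorn 30
```

```text
18.975 [ 608.2 -132.3   39.4] [-0.07  0.82  0.4   1.73 -0.46  0.69 -0.02] 0.5030712200368598 [ 0.4 -0.3 -0.3]
r1 0.0 d [ 0.0002 -0.0014  0.0394] a [ 0.001 -0.    -0.001]
side acorn [-2.3  1.3] 245 408
```

Call:
play_rows(targets=[{"dx": 0, "dy": -0.001, "dz": 0.01, "ax": 0, "ay": 0, "az": 0, "gripper": 0}, {"dx": 0, "dy": -0.001, "dz": 0.017, "ax": 0, "ay": 0, "az": 0, "gripper": 0}, {"dx": 0, "dy": -0.001, "dz": 0.02, "ax": 0, "ay": 0, "az": 0, "gripper": 0}, {"dx": 0, "dy": -0.001, "dz": 0.023, "ax": 0, "ay": 0, "az": 0, "gripper": 0}])

```text
time_s: 19.68
tool_pos: [606.9, -132.0, 15.5]
eef_rot: [[0.562, 0.827, -0.0], [0.827, -0.562, -0.0], [-0.0, -0.0, -1.0]]
contact_force: [-0.4, 0.0, -0.5]
finger_gap: 0.498
grip_force: 35.8
```

Over the pin with no contact force. Pushing down.

Call:
play_rows(targets=[{"dx": 0, "dy": 0, "dz": 0.006, "ax": 0, "ay": 0, "az": 0, "gripper": 0}, {"dx": 0, "dy": 0, "dz": 0.011, "ax": 0, "ay": 0, "az": 0, "gripper": 0}, {"dx": 0, "dy": 0, "dz": 0.014, "ax": 0, "ay": 0, "az": 0, "gripper": 0}, {"dx": 0, "dy": 0, "dz": 0.015, "ax": 0, "ay": 0, "az": 0, "gripper": 0}])

```text
time_s: 20.18
tool_pos: [606.8, -131.9, 0.6]
eef_rot: [[0.562, 0.827, -0.0], [0.827, -0.562, 0.0], [-0.0, -0.0, -1.0]]
contact_force: [-0.1, 0.2, -0.2]
finger_gap: 0.504
grip_force: 35.8
```

Call:
play_rows(targets=[{"dx": 0, "dy": 0, "dz": 0.001, "ax": 0, "ay": 0, "az": 0, "gripper": 0}, {"dx": 0, "dy": 0, "dz": 0.001, "ax": 0, "ay": 0, "az": 0, "gripper": 0.9}, {"dx": 0, "dy": 0, "dz": 0.001, "ax": 0, "ay": 0, "az": 0, "gripper": 0.9}, {"dx": 0, "dy": 0, "dz": 0.001, "ax": 0, "ay": 0, "az": 0, "gripper": 0.9}, {"dx": 0, "dy": 0, "dz": -0.03, "ax": 0, "ay": 0, "az": 0, "gripper": 0.9}, {"dx": 0, "dy": 0, "dz": -0.08, "ax": 0, "ay": 0, "az": 0, "gripper": 1}, {"dx": 0, "dy": 0, "dz": -0.115, "ax": 0, "ay": 0, "az": 0, "gripper": 1}, {"dx": 0, "dy": 0, "dz": -0.115, "ax": 0, "ay": 0, "az": 0, "gripper": 1}])

```text
time_s: 21.18
tool_pos: [609.3, -132.7, 119.1]
eef_rot: [[0.562, 0.827, 0.006], [0.827, -0.562, -0.001], [0.002, 0.006, -1.0]]
contact_force: [0.3, -0.5, 0.0]
finger_gap: 1.004
grip_force: 0.0
```

```bash
python3 d.py ball:115
python3 - <<'E'
from sil import *
obs=[]
for c in("top","side"):
    imaging.snapshot(c);s,A=sil(c,"acorn",607.2,-131.4,30)
    for d in nets.regions_of(c,"acorn")[:2]:
        m=d["mask"];print(c,np.round(np.array([np.nonzero(m)[1].mean(),np.nonzero(m)[0].mean()])-s,1),m.sum(),round(A))
E
```

```text
21.175 [ 609.3 -132.7  119.1] [-0.11  0.72  0.46  1.68 -0.41  0.83 -0.06] 1.0035591382264104 [ 0.3 -0.5  0. ]
ball 115.0 d [ 0.1839 -0.2358  0.0031] a [ 0.005 -0.004  0.457]
side [0.9 0.2] 372 375
```

Call:
play_rows(targets=[{"dx": 0.036, "dy": -0.046, "dz": 0, "ax": 0, "ay": 0, "az": 0.1, "gripper": 1}, {"dx": 0.074, "dy": -0.094, "dz": 0, "ax": 0, "ay": 0, "az": 0.2, "gripper": 1}, {"dx": 0.111, "dy": -0.141, "dz": 0, "ax": 0, "ay": 0, "az": 0.3, "gripper": 1}, {"dx": 0.147, "dy": -0.187, "dz": 0, "ax": 0, "ay": 0, "az": 0.4, "gripper": 1}, {"dx": 0.175, "dy": -0.222, "dz": 0, "ax": 0, "ay": 0, "az": 0.46, "gripper": 1}, {"dx": 0.1845, "dy": -0.2336, "dz": 0, "ax": 0, "ay": 0, "az": 0.46, "gripper": 1}, {"dx": 0.1845, "dy": -0.2336, "dz": 0, "ax": 0, "ay": 0, "az": 0.46, "gripper": 1}, {"dx": 0.1845, "dy": -0.2336, "dz": 0, "ax": 0, "ay": 0, "az": 0.46, "gripper": 1}])

```text
time_s: 22.38
tool_pos: [518.0, 149.6, 115.8]
eef_rot: [[0.872, 0.49, 0.0], [0.49, -0.872, -0.001], [-0.0, 0.001, -1.0]]
contact_force: [0.8, -0.6, -0.2]
finger_gap: 1.004
grip_force: 0.0
```

```bash
python3 d.py ball:115 ball:4
```

```text
22.375 [518.  149.6 115.8] [-0.74  0.66  0.63  1.92 -0.56  0.75 -0.84] 1.0037372487830172 [ 0.8 -0.6 -0.2]
ball 115.0 d [ 0.0007 -0.0022  0.0008] a [ 0.001  0.    -0.006]
ball 4.0 d [ 0.0007 -0.0024  0.1118] a [ 0.001  0.    -0.006]
```

Call:
play_rows(targets=[{"dx": 0, "dy": -0.001, "dz": 0.05, "ax": 0, "ay": 0, "az": 0, "gripper": 1}, {"dx": 0, "dy": -0.001, "dz": 0.09, "ax": 0, "ay": 0, "az": 0, "gripper": 1}, {"dx": 0, "dy": -0.001, "dz": 0.107, "ax": 0, "ay": 0, "az": 0, "gripper": 1}, {"dx": 0, "dy": -0.001, "dz": 0.1115, "ax": 0, "ay": 0, "az": 0, "gripper": 1}, {"dx": 0, "dy": -0.001, "dz": 0.1115, "ax": 0, "ay": 0, "az": 0, "gripper": 1}])

```text
time_s: 23.0
tool_pos: [517.9, 152.3, 5.2]
eef_rot: [[0.871, 0.491, 0.002], [0.491, -0.871, 0.0], [0.001, 0.001, -1.0]]
contact_force: [-0.3, 0.4, -0.1]
finger_gap: 1.001
grip_force: 0.0
```

Call:
play_rows(targets=[{"dx": 0, "dy": 0, "dz": 0, "ax": 0, "ay": 0, "az": 0, "gripper": 0}, {"dx": 0, "dy": 0, "dz": 0, "ax": 0, "ay": 0, "az": 0, "gripper": 0}, {"dx": 0, "dy": 0, "dz": 0, "ax": 0, "ay": 0, "az": 0, "gripper": 0}, {"dx": 0, "dy": 0, "dz": 0, "ax": 0, "ay": 0, "az": 0, "gripper": 0}, {"dx": 0, "dy": 0, "dz": 0, "ax": 0, "ay": 0, "az": 0, "gripper": 0}, {"dx": 0, "dy": 0, "dz": 0, "ax": 0, "ay": 0, "az": 0, "gripper": 0}])

```text
time_s: 23.75
tool_pos: [517.4, 153.0, 4.9]
eef_rot: [[0.871, 0.492, 0.001], [0.492, -0.871, 0.001], [0.001, 0.0, -1.0]]
contact_force: [-0.5, -0.5, 6.0]
finger_gap: 0.497
grip_force: 35.1
```

Call:
play_rows(targets=[{"dx": 0, "dy": 0, "dz": 0, "ax": 0, "ay": 0, "az": 0, "gripper": 0.7}, {"dx": 0, "dy": 0, "dz": 0, "ax": 0, "ay": 0, "az": 0, "gripper": 0.7}, {"dx": 0, "dy": 0, "dz": 0.004, "ax": 0, "ay": 0, "az": 0, "gripper": 0.7}, {"dx": 0, "dy": 0, "dz": 0.008, "ax": 0, "ay": 0, "az": 0, "gripper": 0.7}, {"dx": 0, "dy": 0, "dz": 0.008, "ax": 0, "ay": 0, "az": 0, "gripper": 0.7}, {"dx": 0, "dy": 0, "dz": 0.008, "ax": 0, "ay": 0, "az": 0, "gripper": 0}, {"dx": 0, "dy": 0, "dz": 0.008, "ax": 0, "ay": 0, "az": 0, "gripper": 0}, {"dx": 0, "dy": 0, "dz": 0.008, "ax": 0, "ay": 0, "az": 0, "gripper": 0}, {"dx": 0, "dy": 0, "dz": 0.008, "ax": 0, "ay": 0, "az": 0, "gripper": 0}])

```text
time_s: 24.88
tool_pos: [517.0, 152.8, -3.5]
eef_rot: [[0.871, 0.492, 0.0], [0.492, -0.871, 0.0], [0.0, 0.0, -1.0]]
contact_force: [-0.4, -0.3, 0.3]
finger_gap: 0.493
grip_force: 35.4
```

Call:
play_rows(targets=[{"dx": 0, "dy": 0, "dz": -0.02, "ax": 0, "ay": 0, "az": 0, "gripper": 0}, {"dx": 0, "dy": 0, "dz": -0.06, "ax": 0, "ay": 0, "az": 0, "gripper": 0}, {"dx": 0, "dy": 0, "dz": -0.1, "ax": 0, "ay": 0, "az": 0, "gripper": 0}, {"dx": 0, "dy": 0, "dz": -0.118, "ax": 0, "ay": 0, "az": 0, "gripper": 0}, {"dx": -0.02, "dy": 0.055, "dz": -0.118, "ax": 0, "ay": 0, "az": -0.08, "gripper": 0}, {"dx": -0.041, "dy": 0.112, "dz": -0.118, "ax": 0, "ay": 0, "az": -0.17, "gripper": 0}, {"dx": -0.061, "dy": 0.17, "dz": -0.118, "ax": 0, "ay": 0, "az": -0.26, "gripper": 0}, {"dx": -0.081, "dy": 0.226, "dz": -0.118, "ax": 0, "ay": 0, "az": -0.36, "gripper": 0}, {"dx": -0.1, "dy": 0.278, "dz": -0.118, "ax": 0, "ay": 0, "az": -0.46, "gripper": 0}, {"dx": -0.112, "dy": 0.31, "dz": -0.118, "ax": 0, "ay": 0, "az": -0.46, "gripper": 0}, {"dx": -0.1152, "dy": 0.3184, "dz": -0.118, "ax": 0, "ay": 0, "az": -0.46, "gripper": 0}, {"dx": -0.1152, "dy": 0.3184, "dz": -0.118, "ax": 0, "ay": 0, "az": -0.46, "gripper": 0}, {"dx": -0.1152, "dy": 0.3184, "dz": -0.118, "ax": 0, "ay": 0, "az": -0.46, "gripper": 0}])

```text
time_s: 26.5
tool_pos: [573.2, -178.4, 114.0]
eef_rot: [[0.56, 0.829, -0.001], [0.829, -0.56, 0.002], [0.001, -0.002, -1.0]]
contact_force: [0.1, 0.3, -0.9]
finger_gap: 0.496
grip_force: 35.8
```

```bash
python3 d.py r2:40
```

```text
26.5 [ 573.2 -178.4  114. ] [-0.02  0.69  0.45  1.75 -0.4   0.79  0.03] 0.49583824576410246 [ 0.1  0.3 -0.9]
r2 40.0 d [-0.0022  0.0019  0.074 ] a [-0.002 -0.001  0.001]
```

Call:
play_rows(targets=[{"dx": -0.0005, "dy": 0.0005, "dz": 0.04, "ax": 0, "ay": 0, "az": 0, "gripper": 0}, {"dx": -0.0005, "dy": 0.0005, "dz": 0.07, "ax": 0, "ay": 0, "az": 0, "gripper": 0}, {"dx": -0.0005, "dy": 0.0005, "dz": 0.076, "ax": 0, "ay": 0, "az": 0, "gripper": 0}, {"dx": -0.0005, "dy": 0.0005, "dz": 0.076, "ax": 0, "ay": 0, "az": 0, "gripper": 0}, {"dx": -0.0005, "dy": 0.0005, "dz": 0.076, "ax": 0, "ay": 0, "az": 0, "gripper": 0}])

```text
time_s: 27.12
tool_pos: [574.4, -181.8, 39.7]
eef_rot: [[0.561, 0.828, 0.002], [0.828, -0.561, -0.001], [0.001, 0.002, -1.0]]
contact_force: [0.8, -0.0, -0.3]
finger_gap: 0.496
grip_force: 35.8
```

```bash
python3 d.py r2:2.5;python3 chk.py ball 27.5
```

```text
27.125 [ 574.4 -181.8   39.7] [ 0.02  0.79  0.39  1.79 -0.46  0.65  0.08] 0.49550973471099374 [ 0.8 -0.  -0.3]
r2 2.5 d [ 0.0001 -0.0012  0.0372] a [ 0.002 -0.001 -0.001]
side ball [-1.7  1.6] 239 404
```

Within about 1 mm. Lowering, with the force read once it has passed the pin tip.

Call:
play_rows(targets=[{"dx": 0, "dy": -0.0005, "dz": 0.009, "ax": 0, "ay": 0, "az": 0, "gripper": 0}, {"dx": 0, "dy": -0.0005, "dz": 0.016, "ax": 0, "ay": 0, "az": 0, "gripper": 0}, {"dx": 0, "dy": -0.0005, "dz": 0.02, "ax": 0, "ay": 0, "az": 0, "gripper": 0}, {"dx": 0, "dy": -0.0005, "dz": 0.023, "ax": 0, "ay": 0, "az": 0, "gripper": 0}])

```text
time_s: 27.82
tool_pos: [572.7, -181.5, 14.8]
eef_rot: [[0.562, 0.827, -0.001], [0.827, -0.562, 0.0], [-0.0, -0.0, -1.0]]
contact_force: [-0.3, 0.6, -1.2]
finger_gap: 0.496
grip_force: 35.8
```

Call:
play_rows(targets=[{"dx": 0, "dy": 0, "dz": 0.005, "ax": 0, "ay": 0, "az": 0, "gripper": 0}, {"dx": 0, "dy": 0, "dz": 0.01, "ax": 0, "ay": 0, "az": 0, "gripper": 0}, {"dx": 0, "dy": 0, "dz": 0.014, "ax": 0, "ay": 0, "az": 0, "gripper": 0}, {"dx": 0, "dy": 0, "dz": 0.014, "ax": 0, "ay": 0, "az": 0, "gripper": 0}])

```text
time_s: 28.32
tool_pos: [573.0, -181.4, 2.1]
eef_rot: [[0.562, 0.827, 0.0], [0.827, -0.562, 0.001], [0.001, -0.0, -1.0]]
contact_force: [-1.7, 1.0, 6.7]
finger_gap: 0.499
grip_force: 36.0
```

Call:
play_rows(targets=[{"dx": 0, "dy": 0, "dz": 0, "ax": 0, "ay": 0, "az": 0, "gripper": 0.9}, {"dx": 0, "dy": 0, "dz": 0, "ax": 0, "ay": 0, "az": 0, "gripper": 0.9}, {"dx": 0, "dy": 0, "dz": 0, "ax": 0, "ay": 0, "az": 0, "gripper": 0.9}, {"dx": 0, "dy": 0, "dz": -0.03, "ax": 0, "ay": 0, "az": 0, "gripper": 0.9}, {"dx": 0, "dy": 0, "dz": -0.08, "ax": 0, "ay": 0, "az": 0, "gripper": 1}, {"dx": 0, "dy": 0, "dz": -0.115, "ax": 0, "ay": 0, "az": 0, "gripper": 1}, {"dx": 0.047, "dy": -0.033, "dz": -0.115, "ax": 0, "ay": 0, "az": 0.07, "gripper": 1}, {"dx": 0.095, "dy": -0.066, "dz": -0.115, "ax": 0, "ay": 0, "az": 0.15, "gripper": 1}, {"dx": 0.143, "dy": -0.099, "dz": -0.115, "ax": 0, "ay": 0, "az": 0.23, "gripper": 1}, {"dx": 0.19, "dy": -0.132, "dz": -0.115, "ax": 0, "ay": 0, "az": 0.3, "gripper": 1}, {"dx": 0.238, "dy": -0.165, "dz": -0.115, "ax": 0, "ay": 0, "az": 0.38, "gripper": 1}, {"dx": 0.28, "dy": -0.194, "dz": -0.115, "ax": 0, "ay": 0, "az": 0.46, "gripper": 1}, {"dx": 0.2983, "dy": -0.2067, "dz": -0.115, "ax": 0, "ay": 0, "az": 0.46, "gripper": 1}, {"dx": 0.2983, "dy": -0.2067, "dz": -0.115, "ax": 0, "ay": 0, "az": 0.46, "gripper": 1}, {"dx": 0.2983, "dy": -0.2067, "dz": -0.115, "ax": 0, "ay": 0, "az": 0.46, "gripper": 1}])

```text
time_s: 30.2
tool_pos: [569.8, 178.4, 116.6]
eef_rot: [[0.872, 0.489, 0.0], [0.489, -0.872, -0.002], [-0.001, 0.002, -1.0]]
contact_force: [-0.2, -0.5, -0.1]
finger_gap: 0.995
grip_force: 0.0
```

```bash
cat > seat.py <<'E'
from sil import *
import sys
from d import PT
for a in sys.argv[1:]:
    n,k=a.split(":")
    for c in("top","side"):
        imaging.snapshot(c);s,A=sil(c,n,*PT[k],30 if k[0]=="r" and k[1:].isdigit() else 24)
        for d in nets.regions_of(c,n)[:4]:
            m=d["mask"];e=np.array([np.nonzero(m)[1].mean(),np.nonzero(m)[0].mean()])-s
            if np.hypot(*e)<25:print(c,n,k,np.round(e,1),m.sum(),round(A))
E
python3 d.py bun:-9;python3 seat.py ball:r2 urn:urn
```

```text
30.2 [569.8 178.4 116.6] [-0.73  0.73  0.64  1.76 -0.56  0.84 -0.89] 0.9953669631381913 [-0.2 -0.5 -0.1]
bun -9.0 d [ 0.0015 -0.003   0.1256] a [ 0.002  0.001 -0.006]
top ball r2 [-0.2 -0. ] 483 515
side urn urn [ 0.9 -0.2] 326 404
```

Call:
play_rows(targets=[{"dx": 0.0005, "dy": -0.001, "dz": 0.05, "ax": 0, "ay": 0, "az": 0, "gripper": 1}, {"dx": 0.0005, "dy": -0.001, "dz": 0.095, "ax": 0, "ay": 0, "az": 0, "gripper": 1}, {"dx": 0.0005, "dy": -0.001, "dz": 0.117, "ax": 0, "ay": 0, "az": 0, "gripper": 1}, {"dx": 0.0005, "dy": -0.001, "dz": 0.124, "ax": 0, "ay": 0, "az": 0, "gripper": 1}, {"dx": 0.0005, "dy": -0.001, "dz": 0.124, "ax": 0, "ay": 0, "az": 0, "gripper": 1}])

```text
time_s: 31.22
tool_pos: [569.8, 182.4, -7.4]
eef_rot: [[0.871, 0.492, 0.0], [0.492, -0.871, -0.0], [0.0, 0.0, -1.0]]
contact_force: [0.8, 0.2, -0.4]
finger_gap: 0.999
grip_force: 0.0
```

Call:
play_rows(targets=[{"dx": 0, "dy": 0, "dz": 0, "ax": 0, "ay": 0, "az": 0, "gripper": 0}, {"dx": 0, "dy": 0, "dz": 0, "ax": 0, "ay": 0, "az": 0, "gripper": 0}, {"dx": 0, "dy": 0, "dz": 0, "ax": 0, "ay": 0, "az": 0, "gripper": 0}, {"dx": 0, "dy": 0, "dz": 0, "ax": 0, "ay": 0, "az": 0, "gripper": 0}, {"dx": 0, "dy": 0, "dz": 0, "ax": 0, "ay": 0, "az": 0, "gripper": 0}, {"dx": 0, "dy": 0, "dz": 0, "ax": 0, "ay": 0, "az": 0, "gripper": 0}])

```text
time_s: 31.98
tool_pos: [570.0, 183.0, -6.8]
eef_rot: [[0.871, 0.492, 0.001], [0.492, -0.871, 0.001], [0.001, -0.0, -1.0]]
contact_force: [-0.5, -0.4, 5.7]
finger_gap: 0.527
grip_force: 35.2
```

Call:
play_rows(targets=[{"dx": 0, "dy": 0, "dz": -0.02, "ax": 0, "ay": 0, "az": 0, "gripper": 0}, {"dx": 0, "dy": 0, "dz": -0.06, "ax": 0, "ay": 0, "az": 0, "gripper": 0}, {"dx": 0, "dy": 0, "dz": -0.1, "ax": 0, "ay": 0, "az": 0, "gripper": 0}, {"dx": 0, "dy": 0, "dz": -0.12, "ax": 0, "ay": 0, "az": 0, "gripper": 0}, {"dx": -0.03, "dy": 0.046, "dz": -0.12, "ax": 0, "ay": 0, "az": -0.06, "gripper": 0}, {"dx": -0.063, "dy": 0.095, "dz": -0.12, "ax": 0, "ay": 0, "az": -0.13, "gripper": 0}, {"dx": -0.095, "dy": 0.143, "dz": -0.12, "ax": 0, "ay": 0, "az": -0.2, "gripper": 0}, {"dx": -0.127, "dy": 0.191, "dz": -0.12, "ax": 0, "ay": 0, "az": -0.27, "gripper": 0}, {"dx": -0.159, "dy": 0.239, "dz": -0.12, "ax": 0, "ay": 0, "az": -0.34, "gripper": 0}, {"dx": -0.19, "dy": 0.286, "dz": -0.12, "ax": 0, "ay": 0, "az": -0.41, "gripper": 0}, {"dx": -0.216, "dy": 0.325, "dz": -0.12, "ax": 0, "ay": 0, "az": -0.46, "gripper": 0}, {"dx": -0.2294, "dy": 0.3451, "dz": -0.12, "ax": 0, "ay": 0, "az": -0.46, "gripper": 0}, {"dx": -0.2294, "dy": 0.3451, "dz": -0.12, "ax": 0, "ay": 0, "az": -0.46, "gripper": 0}, {"dx": -0.2294, "dy": 0.3451, "dz": -0.12, "ax": 0, "ay": 0, "az": -0.46, "gripper": 0}, {"dx": -0.2294, "dy": 0.3451, "dz": -0.12, "ax": 0, "ay": 0, "az": -0.46, "gripper": 0}])

```text
time_s: 33.85
tool_pos: [539.8, -228.7, 112.4]
eef_rot: [[0.56, 0.829, -0.0], [0.829, -0.56, 0.001], [0.001, -0.001, -1.0]]
contact_force: [-0.4, -1.2, -0.1]
finger_gap: 0.526
grip_force: 36.0
```

```bash
python3 d.py r3:37
```

```text
33.85 [ 539.8 -228.7  112.4] [ 0.08  0.68  0.44  1.79 -0.4   0.77  0.13] 0.5260675520046524 [-0.4 -1.2 -0.1]
r3 37.0 d [-0.0016  0.0012  0.0754] a [-0.001 -0.001  0.001]
```

Call:
play_rows(targets=[{"dx": -0.0005, "dy": 0.0003, "dz": 0.04, "ax": 0, "ay": 0, "az": 0, "gripper": 0}, {"dx": -0.0005, "dy": 0.0003, "dz": 0.068, "ax": 0, "ay": 0, "az": 0, "gripper": 0}, {"dx": -0.0005, "dy": 0.0003, "dz": 0.076, "ax": 0, "ay": 0, "az": 0, "gripper": 0}, {"dx": -0.0005, "dy": 0.0003, "dz": 0.076, "ax": 0, "ay": 0, "az": 0, "gripper": 0}, {"dx": -0.0005, "dy": 0.0003, "dz": 0.076, "ax": 0, "ay": 0, "az": 0, "gripper": 0}])

```text
time_s: 34.48
tool_pos: [540.4, -231.6, 37.5]
eef_rot: [[0.561, 0.827, 0.002], [0.827, -0.561, -0.001], [0.0, 0.002, -1.0]]
contact_force: [1.0, -0.2, -0.2]
finger_gap: 0.523
grip_force: 36.0
```

```bash
python3 d.py r3:-1
```

```text
34.475 [ 540.4 -231.6   37.5] [ 0.12  0.78  0.38  1.83 -0.46  0.62  0.19] 0.5225458329159522 [ 1.  -0.2 -0.2]
r3 -1.0 d [ 0.0005 -0.001   0.0385] a [ 0.002 -0.    -0.001]
```

Call:
play_rows(targets=[{"dx": 0, "dy": 0, "dz": 0.009, "ax": 0, "ay": 0, "az": 0, "gripper": 0}, {"dx": 0, "dy": 0, "dz": 0.016, "ax": 0, "ay": 0, "az": 0, "gripper": 0}, {"dx": 0, "dy": 0, "dz": 0.02, "ax": 0, "ay": 0, "az": 0, "gripper": 0}, {"dx": 0, "dy": 0, "dz": 0.023, "ax": 0, "ay": 0, "az": 0, "gripper": 0}])

```text
time_s: 34.98
tool_pos: [539.3, -231.3, 12.9]
eef_rot: [[0.562, 0.827, -0.0], [0.827, -0.562, 0.0], [-0.0, -0.0, -1.0]]
contact_force: [0.5, -0.2, -0.5]
finger_gap: 0.527
grip_force: 36.0
```

Call:
play_rows(targets=[{"dx": 0, "dy": 0, "dz": 0.005, "ax": 0, "ay": 0, "az": 0, "gripper": 0}, {"dx": 0, "dy": 0, "dz": 0.01, "ax": 0, "ay": 0, "az": 0, "gripper": 0}, {"dx": 0, "dy": 0, "dz": 0.014, "ax": 0, "ay": 0, "az": 0, "gripper": 0}, {"dx": 0, "dy": 0, "dz": 0.015, "ax": 0, "ay": 0, "az": 0, "gripper": 0}, {"dx": 0, "dy": 0, "dz": 0.016, "ax": 0, "ay": 0, "az": 0, "gripper": 0}])

```text
time_s: 35.6
tool_pos: [539.5, -231.3, -1.2]
eef_rot: [[0.562, 0.827, 0.001], [0.827, -0.562, 0.001], [0.001, 0.0, -1.0]]
contact_force: [-4.2, 3.1, 18.5]
finger_gap: 0.529
grip_force: 37.2
```

Call:
play_rows(targets=[{"dx": 0, "dy": 0, "dz": 0, "ax": 0, "ay": 0, "az": 0, "gripper": 0.9}, {"dx": 0, "dy": 0, "dz": 0, "ax": 0, "ay": 0, "az": 0, "gripper": 0.9}, {"dx": 0, "dy": 0, "dz": 0, "ax": 0, "ay": 0, "az": 0, "gripper": 0.9}, {"dx": 0, "dy": 0, "dz": -0.03, "ax": 0, "ay": 0, "az": 0, "gripper": 0.9}, {"dx": 0, "dy": 0, "dz": -0.08, "ax": 0, "ay": 0, "az": 0, "gripper": 1}, {"dx": 0, "dy": 0, "dz": -0.118, "ax": 0, "ay": 0, "az": 0, "gripper": 1}, {"dx": 0.05, "dy": -0.022, "dz": -0.118, "ax": 0, "ay": 0, "az": 0.06, "gripper": 1}, {"dx": 0.105, "dy": -0.046, "dz": -0.118, "ax": 0, "ay": 0, "az": 0.12, "gripper": 1}, {"dx": 0.16, "dy": -0.07, "dz": -0.118, "ax": 0, "ay": 0, "az": 0.18, "gripper": 1}, {"dx": 0.215, "dy": -0.094, "dz": -0.118, "ax": 0, "ay": 0, "az": 0.25, "gripper": 1}, {"dx": 0.27, "dy": -0.118, "dz": -0.118, "ax": 0, "ay": 0, "az": 0.32, "gripper": 1}, {"dx": 0.325, "dy": -0.142, "dz": -0.118, "ax": 0, "ay": 0, "az": 0.39, "gripper": 1}, {"dx": 0.378, "dy": -0.166, "dz": -0.118, "ax": 0, "ay": 0, "az": 0.46, "gripper": 1}, {"dx": 0.4122, "dy": -0.1806, "dz": -0.118, "ax": 0, "ay": 0, "az": 0.46, "gripper": 1}, {"dx": 0.4122, "dy": -0.1806, "dz": -0.118, "ax": 0, "ay": 0, "az": 0.46, "gripper": 1}, {"dx": 0.4122, "dy": -0.1806, "dz": -0.118, "ax": 0, "ay": 0, "az": 0.46, "gripper": 1}, {"dx": 0.4122, "dy": -0.1806, "dz": -0.118, "ax": 0, "ay": 0, "az": 0.46, "gripper": 1}])

```text
time_s: 37.72
tool_pos: [621.6, 209.0, 115.5]
eef_rot: [[0.872, 0.489, -0.0], [0.489, -0.872, -0.001], [-0.001, 0.001, -1.0]]
contact_force: [0.6, -0.9, 0.2]
finger_gap: 0.999
grip_force: 0.0
```

```bash
python3 d.py urn:-7;python3 seat.py bun:r3 ball:r2 acorn:r1
```

```text
37.725 [621.6 209.  115.5] [-0.72  0.81  0.64  1.59 -0.57  0.94 -0.94] 0.9992688223836893 [ 0.6 -0.9  0.2]
urn -7.0 d [ 0.0013 -0.002   0.1225] a [ 0.001  0.001 -0.006]
top bun r3 [0.1 0.3] 532 544
top ball r2 [-0.3 -0.1] 494 515
top acorn r1 [-0.2  0.2] 479 477
```

Call:
play_rows(targets=[{"dx": 0.0005, "dy": -0.001, "dz": 0.05, "ax": 0, "ay": 0, "az": 0, "gripper": 1}, {"dx": 0.0005, "dy": -0.001, "dz": 0.095, "ax": 0, "ay": 0, "az": 0, "gripper": 1}, {"dx": 0.0005, "dy": -0.001, "dz": 0.115, "ax": 0, "ay": 0, "az": 0, "gripper": 1}, {"dx": 0.0005, "dy": -0.001, "dz": 0.1215, "ax": 0, "ay": 0, "az": 0, "gripper": 1}, {"dx": 0.0005, "dy": -0.001, "dz": 0.1215, "ax": 0, "ay": 0, "az": 0, "gripper": 1}])

```text
time_s: 38.95
tool_pos: [622.5, 212.2, -5.2]
eef_rot: [[0.871, 0.492, 0.002], [0.492, -0.871, 0.0], [0.002, 0.001, -1.0]]
contact_force: [0.2, 0.2, 0.0]
finger_gap: 1.001
grip_force: 0.0
```

Call:
play_rows(targets=[{"dx": 0, "dy": 0, "dz": 0, "ax": 0, "ay": 0, "az": 0, "gripper": 0}, {"dx": 0, "dy": 0, "dz": 0, "ax": 0, "ay": 0, "az": 0, "gripper": 0}, {"dx": 0, "dy": 0, "dz": 0, "ax": 0, "ay": 0, "az": 0, "gripper": 0}, {"dx": 0, "dy": 0, "dz": 0, "ax": 0, "ay": 0, "az": 0, "gripper": 0}, {"dx": 0, "dy": 0, "dz": 0, "ax": 0, "ay": 0, "az": 0, "gripper": 0}, {"dx": 0, "dy": 0, "dz": 0, "ax": 0, "ay": 0, "az": 0, "gripper": 0}])

```text
time_s: 39.7
tool_pos: [622.1, 212.7, -5.4]
eef_rot: [[0.871, 0.492, 0.001], [0.492, -0.871, 0.001], [0.001, -0.0, -1.0]]
contact_force: [-0.7, -0.2, 5.7]
finger_gap: 0.469
grip_force: 34.9
```

Call:
play_rows(targets=[{"dx": 0, "dy": 0, "dz": -0.02, "ax": 0, "ay": 0, "az": 0, "gripper": 0}, {"dx": 0, "dy": 0, "dz": -0.06, "ax": 0, "ay": 0, "az": 0, "gripper": 0}, {"dx": 0, "dy": 0, "dz": -0.1, "ax": 0, "ay": 0, "az": 0, "gripper": 0}, {"dx": 0, "dy": 0, "dz": -0.12, "ax": 0, "ay": 0, "az": 0, "gripper": 0}, {"dx": -0.035, "dy": 0.038, "dz": -0.12, "ax": 0, "ay": 0, "az": -0.04, "gripper": 0}, {"dx": -0.074, "dy": 0.08, "dz": -0.12, "ax": 0, "ay": 0, "az": -0.09, "gripper": 0}, {"dx": -0.114, "dy": 0.124, "dz": -0.12, "ax": 0, "ay": 0, "az": -0.15, "gripper": 0}, {"dx": -0.154, "dy": 0.167, "dz": -0.12, "ax": 0, "ay": 0, "az": -0.21, "gripper": 0}, {"dx": -0.194, "dy": 0.21, "dz": -0.12, "ax": 0, "ay": 0, "az": -0.27, "gripper": 0}, {"dx": -0.234, "dy": 0.254, "dz": -0.12, "ax": 0, "ay": 0, "az": -0.33, "gripper": 0}, {"dx": -0.274, "dy": 0.297, "dz": -0.12, "ax": 0, "ay": 0, "az": -0.39, "gripper": 0}, {"dx": -0.312, "dy": 0.338, "dz": -0.12, "ax": 0, "ay": 0, "az": -0.46, "gripper": 0}, {"dx": -0.336, "dy": 0.364, "dz": -0.12, "ax": 0, "ay": 0, "az": -0.46, "gripper": 0}, {"dx": -0.3433, "dy": 0.3722, "dz": -0.12, "ax": 0, "ay": 0, "az": -0.46, "gripper": 0}, {"dx": -0.3433, "dy": 0.3722, "dz": -0.12, "ax": 0, "ay": 0, "az": -0.46, "gripper": 0}, {"dx": -0.3433, "dy": 0.3722, "dz": -0.12, "ax": 0, "ay": 0, "az": -0.46, "gripper": 0}])

```text
time_s: 41.7
tool_pos: [506.5, -278.2, 113.5]
eef_rot: [[0.559, 0.829, -0.0], [0.829, -0.559, 0.002], [0.001, -0.001, -1.0]]
contact_force: [0.3, -0.7, -1.6]
finger_gap: 0.473
grip_force: 35.5
```

```bash
python3 d.py r4:38
```

```text
41.7 [ 506.5 -278.2  113.5] [ 0.18  0.67  0.44  1.81 -0.4   0.76  0.24] 0.4725660111816311 [ 0.3 -0.7 -1.6]
r4 38.0 d [-0.0021  0.0011  0.0755] a [-0.001 -0.001  0.001]
```

Call:
play_rows(targets=[{"dx": -0.0005, "dy": 0.0003, "dz": 0.04, "ax": 0, "ay": 0, "az": 0, "gripper": 0}, {"dx": -0.0005, "dy": 0.0003, "dz": 0.068, "ax": 0, "ay": 0, "az": 0, "gripper": 0}, {"dx": -0.0005, "dy": 0.0003, "dz": 0.076, "ax": 0, "ay": 0, "az": 0, "gripper": 0}, {"dx": -0.0005, "dy": 0.0003, "dz": 0.076, "ax": 0, "ay": 0, "az": 0, "gripper": 0}, {"dx": -0.0005, "dy": 0.0003, "dz": 0.076, "ax": 0, "ay": 0, "az": 0, "gripper": 0}])

```text
time_s: 42.32
tool_pos: [506.7, -281.4, 39.0]
eef_rot: [[0.561, 0.828, 0.002], [0.828, -0.561, -0.001], [0.0, 0.002, -1.0]]
contact_force: [0.6, 0.1, -0.1]
finger_gap: 0.471
grip_force: 35.5
```

```bash
python3 d.py r4:0.5
```

```text
42.325 [ 506.7 -281.4   39. ] [ 0.23  0.77  0.37  1.85 -0.47  0.6   0.3 ] 0.47059959915125743 [ 0.6  0.1 -0.1]
r4 0.5 d [ 0.0006 -0.0011  0.0385] a [ 0.002 -0.    -0.001]
```

Call:
play_rows(targets=[{"dx": 0, "dy": 0, "dz": 0.009, "ax": 0, "ay": 0, "az": 0, "gripper": 0}, {"dx": 0, "dy": 0, "dz": 0.016, "ax": 0, "ay": 0, "az": 0, "gripper": 0}, {"dx": 0, "dy": 0, "dz": 0.02, "ax": 0, "ay": 0, "az": 0, "gripper": 0}, {"dx": 0, "dy": 0, "dz": 0.023, "ax": 0, "ay": 0, "az": 0, "gripper": 0}])

```text
time_s: 42.82
tool_pos: [505.5, -281.3, 14.5]
eef_rot: [[0.562, 0.827, -0.0], [0.827, -0.562, 0.0], [-0.0, -0.0, -1.0]]
contact_force: [-0.4, -0.4, -0.5]
finger_gap: 0.47
grip_force: 35.5
```

Call:
play_rows(targets=[{"dx": 0, "dy": 0, "dz": 0.005, "ax": 0, "ay": 0, "az": 0, "gripper": 0}, {"dx": 0, "dy": 0, "dz": 0.01, "ax": 0, "ay": 0, "az": 0, "gripper": 0}, {"dx": 0, "dy": 0, "dz": 0.014, "ax": 0, "ay": 0, "az": 0, "gripper": 0}, {"dx": 0, "dy": 0, "dz": 0.0155, "ax": 0, "ay": 0, "az": 0, "gripper": 0}, {"dx": 0, "dy": 0, "dz": 0.0155, "ax": 0, "ay": 0, "az": 0, "gripper": 0}])

```text
time_s: 43.45
tool_pos: [505.7, -281.3, 0.4]
eef_rot: [[0.562, 0.827, 0.001], [0.827, -0.562, 0.0], [0.001, 0.0, -1.0]]
contact_force: [-2.1, 0.8, 9.9]
finger_gap: 0.468
grip_force: 36.2
```

Call:
play_rows(targets=[{"dx": 0, "dy": 0, "dz": 0, "ax": 0, "ay": 0, "az": 0, "gripper": 0.9}, {"dx": 0, "dy": 0, "dz": 0, "ax": 0, "ay": 0, "az": 0, "gripper": 0.9}, {"dx": 0, "dy": 0, "dz": 0, "ax": 0, "ay": 0, "az": 0, "gripper": 0.9}, {"dx": 0, "dy": 0, "dz": -0.03, "ax": 0, "ay": 0, "az": 0, "gripper": 0.9}, {"dx": 0, "dy": 0, "dz": -0.08, "ax": 0, "ay": 0, "az": 0, "gripper": 1}, {"dx": 0, "dy": 0, "dz": -0.13, "ax": 0, "ay": 0, "az": 0, "gripper": 1}, {"dx": 0.05, "dy": -0.034, "dz": -0.15, "ax": 0, "ay": 0, "az": 0, "gripper": 1}, {"dx": 0.1, "dy": -0.068, "dz": -0.15, "ax": 0, "ay": 0, "az": 0, "gripper": 1}, {"dx": 0.15, "dy": -0.102, "dz": -0.15, "ax": 0, "ay": 0, "az": 0, "gripper": 1}, {"dx": 0.207, "dy": -0.14, "dz": -0.15, "ax": 0, "ay": 0, "az": 0, "gripper": 1}, {"dx": 0.25, "dy": -0.17, "dz": -0.15, "ax": 0, "ay": 0, "az": 0, "gripper": 1}, {"dx": 0.25, "dy": -0.17, "dz": -0.15, "ax": 0, "ay": 0, "az": 0, "gripper": 1}, {"dx": 0.25, "dy": -0.17, "dz": -0.15, "ax": 0, "ay": 0, "az": 0, "gripper": 1}])

```text
time_s: 45.08
tool_pos: [505.5, 20.6, 149.4]
eef_rot: [[0.561, 0.828, 0.0], [0.828, -0.561, -0.001], [-0.001, 0.001, -1.0]]
contact_force: [0.8, -0.5, -0.5]
finger_gap: 0.998
grip_force: 0.0
```

```bash
python3 d.py; python3 seat.py acorn:r1 ball:r2 bun:r3 urn:r4
python3 - <<'E'
from h import *
a=cv2.resize(imaging.snapshot("top")[150:340,310:530],(440,380),interpolation=3);b=cv2.resize(imaging.snapshot("side")[110:290,240:420],(360,380),interpolation=3)
cv2.imwrite("pics/end.png",cv2.hconcat([a,b]))
E
```

```text
45.075 [505.5  20.6 149.4] [-0.45  0.54  0.52  1.97 -0.39  0.73 -0.29] 0.9981393336770472 [ 0.8 -0.5 -0.5]
top acorn r1 [-0.4  0.3] 492 477
side acorn r1 [0.4 1.1] 328 375
top ball r2 [-0.4  0.2] 510 515
top bun r3 [0.2 0.2] 530 544
top urn r4 [ 0.5 -0.2] 517 503
```

View pics/end.png

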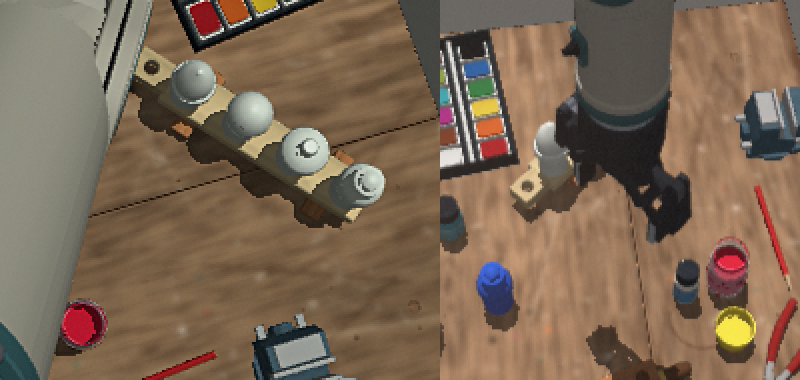

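The crop shows acorn (193,80), ball (249,115), bun (305,150) and urn (360,185) upright and seated, in order from the tongue hole (152,67). The red jar is still standing at (84,325), so I'm handing the job in.

```bash
python3 -c "
from bench import workorder
print(workorder.sign_off())"
```

```text
the job is handed in; nothing more can be done
None
```

I handed the job in at about 46 s of the 106 s allowed: acorn, ball, bun and urn are seated upright on the rack in that order from the tongue and the red paint jar is still standing, but the hand-in gave no verdict.

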